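# Empty, reload and close a rinse pot

### The job

Empty the rinse pot on its stand: turn its perforated cap anticlockwise and lift it off, slide the catch tray under the pot's open side, tip the pot right over with its crank so that all the steel rollers pour into the tray, and swing it back fully upright. Then put every bronze bush that stands on the plate into the pot and refit the cap: let its two claws drop through the gaps in the collar until it sits flat, and turn it clockwise to the stop so that it is locked. Leave the rollers in the tray, flat on the plate, and do not disturb the cylinder square.

Things in the scene. Friction and masses are not known exactly. Their poses are not given: they have to be found in the camera images.
- stand: fixed grey stand, two posts (8 x 26 mm, 123 mm high) centred at its x = -62 and +62 mm, 116 mm clear between them. Origin on the plate under the pot. The pot's trunnion axis is the stand's x direction, 115 mm up. Foot bars 8 mm high under the posts, y = -65..65 mm, joined by a bar at y = -65..-53 mm; the bay between is open to the stand's +y, the side the pot tips to
- pot (a joint): tilt of the pot on its trunnions: 0 = upright (stop), 2.5 rad = tipped right over to the stand's +y side (stop), mouth down, lip about 55 mm above the plate. Friction about 0.25 N m: it stays where it is left. The rollers slide out by about 2.4 rad
- pot_rim (a point): centre of the mouth at rim height, turning with the pot (z out of the mouth; x, y as the stand's when upright). Steel pot, 80 mm outside, 66 mm (floor) to 72 mm (rim) inside, 58 mm deep; upright, the rim is 146 mm above the plate. A collar, radius 47 mm, lies 6 to 10 mm below the rim, with two gaps, half a turn apart
- pot_handle (a point): middle of the crank's round black grip, 10 mm thick, 34 mm long, parallel to the trunnion axis and 60 mm from it, in front of the front post (pot x = -92 mm). Upright it lies at stand y = -57 mm, 134 mm up; tipping carries it over the top to y = +57. It can be held from above, fingers closing along the stand's y, through the whole arc
- cap: perforated steel cap: disc of 107 mm, 5 mm thick, origin at the centre of its underside. Black grip bar on top along its x: 54 x 14 mm, top 29 mm above the origin. Two claws at its +y and -y, 20 mm wide, reach 18 mm below the disc. On the pot: locked when its x is along the pot's x, free to lift 55 degrees anticlockwise of that; see cap_top. Half a turn makes no difference
- tray: loose grey catch tray, 92 mm in x by 120 mm in y, walls 26 mm high and 4 mm thick, floor 4 mm; origin under its centre. A grip fin, 12 mm thick in x, runs outwards from its +y end: y = 60 to 95 mm, z = 8 to 34 mm; the tray can be slid on the plate by it
- roller_1_center (a point): centre of a steel roller, 16 mm diameter, 24 mm long (its z axis is the roller's axis), in the closed pot at the start; 2 to 4 are present
- roller_2_center (a point): centre of a steel roller, 16 mm diameter, 24 mm long (its z axis is the roller's axis), in the closed pot at the start; 2 to 4 are present
- roller_3_center (a point): centre of a steel roller, 16 mm diameter, 24 mm long (its z axis is the roller's axis), in the closed pot at the start; 2 to 4 are present
- roller_4_center (a point): centre of a steel roller, 16 mm diameter, 24 mm long (its z axis is the roller's axis), in the closed pot at the start; 2 to 4 are present
- bush_1: bronze bush, 28 mm across, 27 mm high, a blind 14 mm bore in the top; origin at the centre of its underside, z its axis; 1 to 3 are present, standing on the plate. Dropped in from rim height, three fit below the rim
- bush_2: bronze bush, 28 mm across, 27 mm high, a blind 14 mm bore in the top; origin at the centre of its underside, z its axis; 1 to 3 are present, standing on the plate. Dropped in from rim height, three fit below the rim
- bush_3: bronze bush, 28 mm across, 27 mm high, a blind 14 mm bore in the top; origin at the centre of its underside, z its axis; 1 to 3 are present, standing on the plate. Dropped in from rim height, three fit below the rim
- square: bystander: upright cylinder square, steel with black top, 38 mm across, 80 mm high, origin under its centre; it stands loose in front of the stand's open side
- bay (a point): on the plate between the posts, stand y = +30 mm, axes as the stand's: the tray centred here, its axes along these, catches everything. Pouring pieces land within stand y = -10..60 mm. The tray slides in from +y; it is clear of the foot bars' ends when its centre is 110 mm or more from here along +y
- collar_gap (a point): middle of one gap in the pot's collar, on its top face; the other is half a turn on. Gaps are 38 degrees wide and lie 55 degrees anticlockwise (from above) of the pot's +y and -y directions. Stops under the collar limit the cap's turn: clockwise at the locked place, anticlockwise just past the gap
- cap_top (a point): on the cap's axis, on top of the grip bar, axes as the cap's. Cap seated: 29 mm above pot_rim; claws on top of the collar: 40 to 41 mm above it. Set down on the plate the cap stands level on its claws, this point 47 mm up

How it is judged:
On the way, in this order (a step that is already met when the one before it is completed fails the run):
1. with the cap off and clear of the pot, the pot is tipped right over (1.9 rad or more) (distance between cap and pot_rim above 0.08 m and value of joint pot above 1.9 rad), for 0.1 s.
2. all the rollers lie in the tray and the pot is upright again (within 0.08 rad) (value of joint pot below 0.08 rad and x of roller_1_center in the frame of tray between -0.043 and 0.043 m and y of roller_1_center in the frame of tray between -0.057 and 0.057 m and z of roller_1_center in the frame of tray between 0 and 0.032 m and x of roller_2_center in the frame of tray between -0.043 and 0.043 m and y of roller_2_center in the frame of tray between -0.057 and 0.057 m and z of roller_2_center in the frame of tray between 0 and 0.032 m and x of roller_3_center in the frame of tray between -0.043 and 0.043 m and y of roller_3_center in the frame of tray between -0.057 and 0.057 m and z of roller_3_center in the frame of tray between 0 and 0.032 m and x of roller_4_center in the frame of tray between -0.043 and 0.043 m and y of roller_4_center in the frame of tray between -0.057 and 0.057 m and z of roller_4_center in the frame of tray between 0 and 0.032 m), for 0.2 s.
3. every bush is in the upright pot, the cap still off (distance between cap and pot_rim above 0.08 m and value of joint pot below 0.08 rad and horizontal distance between each of bush_1, bush_2, bush_3 and pot_rim below 0.036 m and z of bush_1 in the frame of pot_rim between -0.07 and -0.003 m and z of bush_2 in the frame of pot_rim between -0.07 and -0.003 m and z of bush_3 in the frame of pot_rim between -0.07 and -0.003 m), for 0.2 s.
At the end, for the whole second after the job is handed in: The pot is upright (within 0.08 rad) with every bush in it; the cap sits flat on the rim (within 3 mm in height, 6 mm sideways), turned clockwise to within 0.3 rad of its locked position; all rollers lie inside the tray, which stands flat on the plate; all is at rest (all of step 2 and horizontal distance between cap and pot_rim below 0.006 m and z of cap in the frame of pot_rim between -0.003 and 0.003 m and angle between the x axis of cap and the x axis of pot_rim, either way round below 0.3 rad and linear speed of each of cap, tray below 0.02 m/s and horizontal distance between each of bush_1, bush_2, bush_3 and pot_rim below 0.036 m and z of bush_1 in the frame of pot_rim between -0.07 and -0.003 m and z of bush_2 in the frame of pot_rim between -0.07 and -0.003 m and z of bush_3 in the frame of pot_rim between -0.07 and -0.003 m and angle between tray's own z axis and vertical below 0.08 rad and height (world z) of tray below 0.008 m); the robot touches nothing.
It fails at once if the cylinder square is pushed more than 3 cm (distance of square from where it was at the start of the episode above 0.03 m).
Of roller_1, roller_2, roller_3, roller_4 only 2 to 4 are there at a start; the rules pass over those that are not, and their reading is None.
Of bush_1, bush_2, bush_3 only 1 to 3 are there at a start; the rules pass over those that are not, and their reading is None.
At some moment in a run one of bush_1, bush_2, bush_3, tray may be knocked a few centimetres aside while the robot is not near it.
Once in a run the grip may slacken for a moment while it holds something.
It also fails if it takes over 200 s, if anything falls off the work surface, if the arm or the gripper's body presses on something with over 40 N, if the wrist force passes 120 N, or if a joint passes its speed limit or range.

### The arm

A 7-joint arm with a two-finger parallel gripper is mounted at the origin on a cart in front of the work surface, level with it; the furniture and walls round the work are solid. World frame = base frame: x ahead of the robot, y to its left, z up, the work surface at z = 0. Lengths are in m, angles in rad, forces in N, time in s.
With the tool pointing down it reaches from about 0.35 to 0.9 m from the base axis. Payload 8.1 kg.
Tool frame: the origin (TCP) lies at the very end of the fingers, on their centre line; the grasp point (between the pads) lies 19 mm behind it (arm.tcp_to_grasp is the z of the grasp point in the tool frame, in m); z points along the fingers, y is the line along which they close (so a half turn about z gives the same grasp; the last joint's range is limited). The gripper opens to 92 mm and grips with 3 to 60 N. Pads are 19 mm wide; open, the fingers measure 130 mm over their backs; the gripper's body (75 mm by 190 mm) begins 47 mm behind the grasp point.
Start: joints at [1.08, 0.434, 0.025, 1.573, -0.012, 1.134, -0.075], TCP at [0.236, -0.579, 0.203] pointing down, gripper open.
Joint ranges: [-2.62, 2.62], [-0.44, 2.09], [-1.27, 1.32], [0.08, 2.57], [-1.32, 4.46], [0.12, 2], [-2.74, 2.74]. Speed limits (rad/s): [2.22, 2.22, 3.01, 3.01, 3.14, 3.14, 3.14].

### API

Orientations are given as a rotation vector (axis times angle).
In Python, from cell import readout, vision, sign_off, arm gives the robot as it stands. The module is installed in compiled form; this text tells all that it offers.
- The arm moves only by the shell command python3 -m creep 'ROWS' [FORCE]. ROWS is JSON, a list of rows, each a list of 5 numbers: the shift along the tool's x, y, z in units of 4 cm (1.0 is 4 cm), then the turn about the tool's z in units of 4 degrees (1.0 is 4 degrees), then the opening, from 0 (shut) to 1 (fully open). A call has 1 to 12 rows; each row shifts and turns the commanded pose from where the row before left it, along the tool's axes as they then stand; what a row does not reach is not made up. A row lasts 1/8 s, in which the tool goes at most 62.5 mm and 10.7 degrees, less where a joint would pass 70% of its speed; a pose out of reach is approached as far as the arm can. A call with a number of a shift or a turn outside -1 to 1 is refused whole. A call with a gripper value outside its range is refused whole. The fingers move at their own pace and stop on an object; FORCE is the grip in N (left out, the last holds). Time passes only in rows, so rows that do not move let the fingers close. It gives the time, the measured TCP pose, the force, the opening and the grip force at its end, in the units of the state.
- readout.observe(): the state, without advancing time (a new reading comes with each control period).
- vision.get_image(name): name is "scene" or "top"; returns a dict with "pixels" (384x512x3 uint8, blue, green, red), "z_map" (384x512 float32, m along the optical axis (not along the pixel's ray), 0 where there is no reading), "camera_matrix" (3x3 intrinsics, pixels), "position" and "rotation" of the camera in the world. Camera axes: x right, y up, looking along -z (the intrinsics and any distortion apply to the point x, -y, -z); pixel columns grow to the right and rows downward; lengths in m; the calibration is good to about 2 mm. A picture is of the moment at which its call begins.
- sign_off(): hands the job in; it is judged then, once.
The state is a dict: "clock": time; "joints": joint angles; "dq": joint speeds; "joint_efforts": joint torques, N m; "position": TCP position; "ee_rot": TCP orientation; "force": force on the tool from outside, world axes, zero at the start; "ft_torque": the same for the moment, N m; "width": opening from 0.0 (shut) to 1.0 (fully open); "gripper_force": force on a finger pad.
Only numpy, scipy, OpenCV 4.12 (cv2) and the standard library are available. Lean on these libraries where they do the work, as an engineer would, in place of code of your own. Each camera call takes 0.05 s, during which the arm holds its last target. There are 200 camera calls.

## Working session

There is one attempt and no reset: what is moved stays moved. The work goes in short steps, Python scripts to look and compute and a shell command to move; the robot and the scene stay as the last step left them, time stands still between calls to the robot, and variables do not carry over. Pictures are saved under pics/ and viewed, at most 14 in all, crops included, and the job is handed in when it is done.

```bash
mkdir -p pics
cat > h.py <<'E'
import numpy as np, cv2
from cell import readout, vision, arm
from scipy.spatial.transform import Rotation as R
def grab(n,save=None):
    im=vision.get_image(n)
    if save: cv2.imwrite('pics/'+save,im['pixels'])
    return im
def pts(im):
    K=np.array(im['camera_matrix']);z=im['z_map'];v,u=np.mgrid[:z.shape[0],:z.shape[1]]
    c=np.stack([(u-K[0,2])/K[0,0]*z,-(v-K[1,2])/K[1,1]*z,-z],-1)
    Rm=np.array(im['rotation']); Rm=Rm if Rm.shape==(3,3) else R.from_rotvec(Rm).as_matrix()
    p=c@Rm.T+np.array(im['position']); p[z==0]=np.nan
    return p
E
python3 - <<'E'
from h import *
for n in ('top','scene'):
    im=grab(n,n+'0.png'); print(n,im['position'],im['rotation'],im['camera_matrix'],(im['z_map']>0).mean())
    p=pts(im); np.savez(n+'0.npz',p=p,c=im['pixels'])
print(readout.observe(), arm.tcp_to_grasp)
E
```

```text
top [ 0.36982374 -0.06467403  1.14544017] [ 0.10354102 -0.07943958 -1.58287694] [[373.80293075   0.         254.87603398]
 [  0.         373.80293075 193.07121086]
 [  0.           0.           1.        ]] 0.9959360758463541
scene [0.06593445 0.55441966 0.96395833] [ 0.29943822 -0.88723486 -2.40854266] [[403.52691438   0.         261.3298454 ]
 [  0.         403.52691438 189.19641474]
 [  0.           0.           1.        ]] 0.9961598714192709
{'clock': 0.1, 'joints': array([ 1.08044038,  0.43511549,  0.02498233,  1.5739906 , -0.01159529,
        1.13400747, -0.07510324]), 'dq': array([-1.48616545e-03, -2.85103027e-03,  9.79203171e-05, -1.65859981e-03,
       -2.63248523e-04,  4.45066288e-04, -1.52014959e-04]), 'joint_efforts': array([ 3.28257724e-03, -6.69129181e+01,  9.87885743e-01, -3.15146470e+01,
       -6.06897078e-02,  3.74309882e-02,  6.20988862e-05]), 'position': array([ 0.23607885, -0.57817449,  0.20225307]), 'ee_rot': array([-3.08146327e+00, -6.04902155e-01,  6.18829842e-04]), 'force': array([ 0.48429208, -0.17577576, -0.85556944]), 'ft_torque': array([-0.00465345, -0.00459807, -0.01505065]), 'gripper_force': 0.0, 'width': 0.9985018377643896} -0.0188
```

View pics/top0.png

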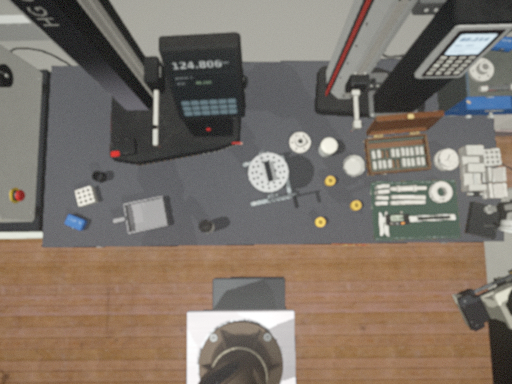

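View pics/scene0.png

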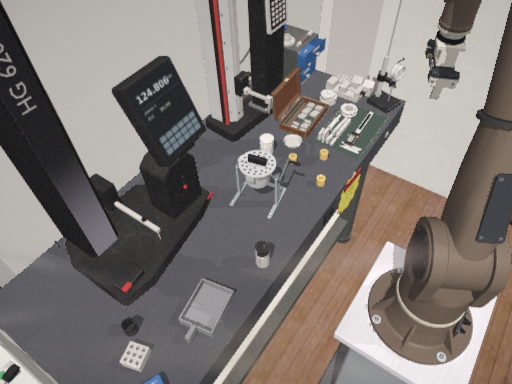

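The top view shows the cap on the pot at (268,172), the tray at (147,215) with its fin to the left, the square at (207,226), and bushes at (330,181), (356,205) and (320,222). The crank is near (289,190), and the height gauges are solid obstacles behind.

Run:
```python
from h import *
d=np.load('top0.npz');p=d['p'];c=d['c'];s=np.load('scene0.npz');ps=s['p'];cs=s['c']
def cen(m,n):
    k,l,st,ce=cv2.connectedComponentsWithStats(m.astype(np.uint8))
    return [(st[i,4],ce[i].round(1)) for i in range(1,k) if st[i,4]>=n],l
for nm,P,C in(('top',p,c),('scene',ps,cs)):
    hsv=cv2.cvtColor(C,cv2.COLOR_BGR2HSV)
    m=(hsv[...,0]>12)&(hsv[...,0]<32)&(hsv[...,1]>120)&(hsv[...,2]>100)&(P[...,2]<0.1)&(P[...,2]>0.005)&(P[...,0]>.2)
    k,l,st,ce=cv2.connectedComponentsWithStats(m.astype(np.uint8))
    for i in range(1,k):
        if st[i,4]>=15: q=P[l==i]; t=q[q[:,2]>.02]; print(nm,'bush',st[i,4],ce[i].round(),t.mean(0).round(4) if len(t) else None,((q.min(0)+q.max(0))/2).round(4),q[:,2].max().round(3))
# cap disc: z .14-.155
def rep(nm,m,P):
    q=P[m]; 
    if len(q)<5: print(nm,len(q));return
    xy=q[:,:2].astype(np.float32); r=cv2.minAreaRect(xy); (cc,rad)=cv2.minEnclosingCircle(xy)
    print(nm,len(q),'mean',q.mean(0).round(4),'rect',np.round(r[0],4),np.round(r[1],4),round(r[2],1),'circ',np.round(cc,4),round(rad,4))
for nm,P,C in(('top',p,c),('scene',ps,cs)):
    reg=(np.hypot(P[...,0]-.43,P[...,1]+.1)<.12)
    rep(nm+' disc',reg&(P[...,2]>.145)&(P[...,2]<.156),P)
    rep(nm+' bar',reg&(P[...,2]>.165)&(P[...,2]<.19),P)
    rt=(P[...,0]>.15)&(P[...,0]<.45)&(P[...,1]>.2)&(P[...,1]<.42)
    rep(nm+' tray all',rt&(P[...,2]>.006)&(P[...,2]<.045),P)
    rep(nm+' tray fin',rt&(P[...,2]>.0295)&(P[...,2]<.045),P)
    rep(nm+' tray wall',rt&(P[...,2]>.02)&(P[...,2]<.0295),P)
    rep(nm+' square',(P[...,0]>.15)&(P[...,0]<.4)&(P[...,1]<.2)&(P[...,1]>.0)&(P[...,2]>.07)&(P[...,2]<.1),P)
    # heights map near stand
v,u=np.mgrid[140:206:4,240:324:4]
print(np.nanmax(p[170:176,262:272,2]))
for r in range(140,210,4): print(r,' '.join('%4d'%(1000*z) for z in p[r,236:328:4,2]))
for uv in((236,140),(328,140),(236,208),(328,208)): print(uv,p[uv[1],uv[0]].round(3))
```

```text
top bush 22 [413. 129.] [ 0.6869 -0.5288  0.0402] [ 0.6866 -0.5271  0.04  ] 0.045
top bush 25 [397. 130.] [ 0.6855 -0.4809  0.0404] [ 0.6852 -0.4807  0.0408] 0.045
top bush 62 [329. 181.] [ 0.5348 -0.2742  0.0259] [ 0.5339 -0.2741  0.0184] 0.031
top bush 68 [355. 205.] [ 0.4597 -0.3489  0.0259] [ 0.4602 -0.3495  0.0183] 0.031
top bush 59 [319. 222.] [ 0.411  -0.2403  0.0263] [ 0.411  -0.2402  0.0187] 0.032
top disc 586 mean [ 0.52   -0.0879  0.1504] rect [ 0.5182 -0.0877] [0.0577 0.1045] 6.1 circ [ 0.5324 -0.0862] 0.0526
top bar 68 mean [ 0.5317 -0.087   0.1739] rect [ 0.5323 -0.087 ] [0.0337 0.0134] 13.1 circ [ 0.5324 -0.0868] 0.0175
top tray all 296 mean [0.4165 0.3023 0.02  ] rect [0.4146 0.2974] [0.159  0.0696] 89.5 circ [0.4184 0.2974] 0.0801
top tray fin 51 mean [0.4246 0.3525 0.0328] rect [0.4178 0.2989] [0.0425 0.1534] 6.2 circ [0.4208 0.2987] 0.0785
top tray wall 118 mean [0.4109 0.2924 0.0247] rect [0.417  0.2967] [0.1554 0.063 ] 89.2 circ [0.4134 0.2968] 0.0778
top square 62 mean [0.3934 0.0967 0.0777] rect [0.3924 0.0974] [0.0351 0.0142] 89.4 circ [0.398  0.0973] 0.0177
s
[... 1010 characters left out ...]
  0   -1   -5    0    6    9    9    2    0   -1   -1   51   64
152    0    0    2    1    0   -1  126  126    1    3    0   -4    2    1    1    3   10   -1    0   -1    0   29   62
156    0    0    0   -1   -4    1  150  152  150  151  148    9   -1   -1   -2    0    0    0    5    0   -1   -1   14
160   -1   -3   -2   -1   -1  150  149  150  151  149  148  151   -2    2    0   -1   -1    0    2    0   -2    0    1
164   -2   -1    4    5  152  150  147  172  172  155  152  149  149    1    4   -1    0   -3    1    0   -1   -1    0Traceback (most recent call last):
  File "<stdin>", line 30, in <module>
  File "<stdin>", line 30, in <genexpr>
ValueError: cannot convert float NaN to integer
```

Run:
```python
import cv2,numpy as np
a=cv2.imread('pics/top0.png')[110:250,190:390]; b=cv2.imread('pics/scene0.png')[130:230,200:350]
cv2.imwrite('pics/crop0.png',np.vstack([cv2.resize(a,(500,350),interpolation=3),cv2.resize(b,(500,240),interpolation=3)]))
```

```text
(no output)
```

View pics/crop0.png

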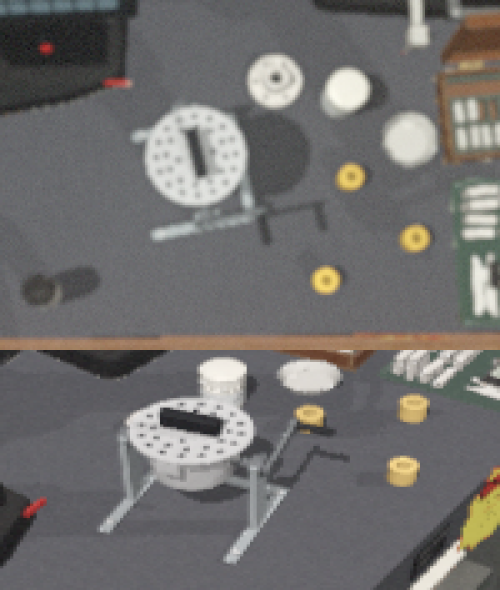

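The crop shows the cap's bar and the foot bars yawed by about 12–15°. The crank grip sits near top pixel (295,200), on the right side of the front post. There are three bushes. Now for finer measurement.

Run:
```python
from h import *
P1=np.load('top0.npz')['p'];P2=np.load('scene0.npz')['p']
C1=np.load('top0.npz')['c'];C2=np.load('scene0.npz')['c']
def rep(nm,q):
    if len(q)<5: print(nm,len(q));return
    xy=q[:,:2].astype(np.float32); r=cv2.minAreaRect(xy); (cc,rad)=cv2.minEnclosingCircle(xy)
    w=xy-xy.mean(0); e,V=np.linalg.eigh(w.T@w); a=V[:,1]
    print(nm,len(q),'mean',q.mean(0).round(4),'rect',np.round(r[0],4),np.round(r[1],4),'pca',np.degrees(np.arctan2(a[1],a[0])).round(1),'circ',np.round(cc,4),round(rad,4))
for nm,P,C in(('top',P1,C1),('scene',P2,C2)):
    reg=np.hypot(P[...,0]-.52,P[...,1]+.09)<.13
    Z=P[...,2]
    rep(nm+' disc',P[reg&(Z>.144)&(Z<.157)&(np.hypot(P[...,0]-.52,P[...,1]+.09)<.07)])
    rep(nm+' bar',P[reg&(Z>.168)&(Z<.19)])
    dark=C.max(-1)<60
    rep(nm+' grip',P[reg&(Z>.115)&(Z<.145)&(P[...,1]<-.11)&dark])
    rep(nm+' crank',P[reg&(Z>.09)&(Z<.143)&(P[...,0]<.47)])
    f=reg&(Z>.005)&(Z<.012)
    rep(nm+' frontfoot',P[f&(P[...,0]<.475)])
    rep(nm+' backfoot',P[f&(P[...,0]>.56)])
    rt=(P[...,0]>.3)&(P[...,0]<.55)&(P[...,1]>.18)&(P[...,1]<.46)
    rep(nm+' tray all',P[rt&(Z>.006)&(Z<.045)])
    rep(nm+' tray wall',P[rt&(Z>.02)&(Z<.03)])
    rep(nm+' fin',P[rt&(Z>.024)&(Z<.04)&(P[...,1]>.365)])
    q=P[(np.hypot(P[...,0]-.395,P[...,1]-.095)<.05)&(Z>.06)]; rep(nm+' square',q)
```

```text
top disc 1046 mean [ 0.5393 -0.0854  0.1505] rect [ 0.5393 -0.0852] [0.0997 0.1055] pca 101.1 circ [ 0.5414 -0.0847] 0.0537
top bar 107 mean [ 0.5414 -0.0849  0.1737] rect [ 0.5419 -0.0848] [0.0534 0.0135] pca -167.4 circ [ 0.5419 -0.0844] 0.0269
top grip 0
top crank 40 mean [ 0.4608 -0.1476  0.1336] rect [ 0.461  -0.1273] [0.0734 0.0215] pca 79.9 circ [ 0.459  -0.1272] 0.0378
top frontfoot 38 mean [ 0.4577 -0.0666  0.0076] rect [ 0.4388 -0.0859] [0.1744 0.0728] pca 65.4 circ [ 0.4352 -0.0854] 0.0873
top backfoot 41 mean [ 0.5972 -0.0526  0.0079] rect [ 0.5904 -0.0661] [0.0351 0.1845] pca 102.7 circ [ 0.5935 -0.0654] 0.0935
top tray all 614 mean [0.454  0.3277 0.0194] rect [0.459  0.3398] [0.2592 0.1447] pca 70.7 circ [0.4694 0.3376] 0.1343
top tray wall 284 mean [0.4551 0.3292 0.0246] rect [0.456  0.3417] [0.2613 0.1311] pca 71.6 circ [0.4693 0.3382] 0.1339
top fin 59 mean [0.4871 0.4215 0.0298] rect [0.476  0.4202] [0.148  0.0616] pca -145.4 circ [0.4831 0.4035] 0.0745
top square 139 mean [0.4019 0.0965 0.0774] rect [0.4023 0.0972] [0.0362 0.0342] pca 57.6 circ [0.402  0.0972] 0.01
[... 535 characters left out ...]
0641  0.0078] rect [ 0.4577 -0.0964] [0.0338 0.1905] pca 92.2 circ [ 0.451  -0.0964] 0.0957
scene backfoot 85 mean [ 0.5984 -0.0591  0.0078] rect [ 0.6156 -0.0654] [0.1068 0.0666] pca 101.0 circ [ 0.6002 -0.0649] 0.0556
scene tray all 1129 mean [0.4543 0.3304 0.0199] rect [0.4526 0.3306] [0.2868 0.1354] pca 68.9 circ [0.4525 0.3295] 0.1486
scene tray wall 532 mean [0.4551 0.336  0.0246] rect [0.4546 0.3408] [0.2648 0.1345] pca 70.2 circ [0.4658 0.3377] 0.135
scene fin 149 mean [0.4926 0.4291 0.0287] rect [0.4753 0.423 ] [0.1515 0.0676] pca -147.1 circ [0.4826 0.4049] 0.0765
scene square 185 mean [0.3981 0.0982 0.076 ] rect [0.4007 0.0952] [0.0338 0.0373] pca 121.3 circ [0.3996 0.0952] 0.0193
```

```bash
cat >> h.py <<'E'
def tray(P):
    Z=P[...,2]; m=(Z>.006)&(Z<.045)&(P[...,0]>.25)&(P[...,0]<.6)&(P[...,1]>-.15)&(P[...,1]<.5)
    k,l,st,ce=cv2.connectedComponentsWithStats(m.astype(np.uint8))
    i=1+np.argmax(st[1:,4]); q=P[l==i]; w=q[q[:,2]>.012][:,:2].astype(np.float32)
    # fin = part whose removal by opening; body = rect of opened mask
    r=cv2.minAreaRect(w); return q,r,st[i],ce[i]
def yawrot():
    o=readout.observe(); M=R.from_rotvec(o['ee_rot']).as_matrix(); return o,M
def plan(x,y,z,yaw=None):
    """rows units to reach TCP x,y,z with tool-x yaw (deg, mod 180)"""
    o,M=yawrot(); psi=np.degrees(np.arctan2(M[1,0],M[0,0]))
    d=M.T@(np.array([x,y,z])-o['position'])/.04
    t=0 if yaw is None else (psi-yaw+90)%180-90
    print('pos',o['position'].round(4),'psi',psi.round(2),'j7',o['joints'][6].round(2),'tilt',np.degrees(np.arccos(-M[2,2])).round(2),'t',o['clock'],'w',round(o['width'],3),'| shift',d.round(2),'turn',np.round(t/4,2))
    return d,t
E
python3 - <<'E'
from h import *
for n in('top','scene'):
    P=np.load(n+'0.npz')['p']; q,r,st,ce=tray(P); print(n,st,ce,np.round(r[0],4),np.round(r[1],4),r[2])
    w=q[q[:,2]>.012]
    for g in np.arange(-30,31,5): pass
    # yaw from long edges: brute over direction of PCA for wall points
    bp=cv2.boxPoints(r); print(bp.round(3).tolist()); h=q[q[:,2]>.03]; print('high',h.mean(0),len(h))
plan(.5,.4,.25,None)
E
```

```text
top [113 196  56  38 400] [140.925 215.545] [0.4372 0.3009] [0.0923 0.1541] 11.071063995361328
[[0.37700000405311584, 0.36800000071525574], [0.40700000524520874, 0.2160000056028366], [0.4970000088214874, 0.23399999737739563], [0.46799999475479126, 0.38499999046325684]]
high [0.42536738 0.36026237 0.03332762] 44
scene [178 278  57  65 763] [203.62385321 310.94102228] [0.4352 0.2991] [0.0936 0.1563] 11.005995750427246
[[0.37400001287460327, 0.367000013589859], [0.40400001406669617, 0.21299999952316284], [0.4959999918937683, 0.23100000619888306], [0.4659999907016754, 0.38499999046325684]]
high [0.42383352 0.3571819  0.03339143] 79
pos [ 0.2361 -0.5782  0.2023] psi 22.21 j7 -0.08 tilt 0.08 t 0.1 w 0.999 | shift [ 15.35 -20.15  -1.17] turn 0.0
```

Run:
```python
import cv2,numpy as np
a=cv2.imread('pics/top0.png')[170:260,50:250]
cv2.imwrite('pics/crop1.png',cv2.resize(a,(800,360),interpolation=2))
```

```text
(no output)
```

View pics/crop1.png

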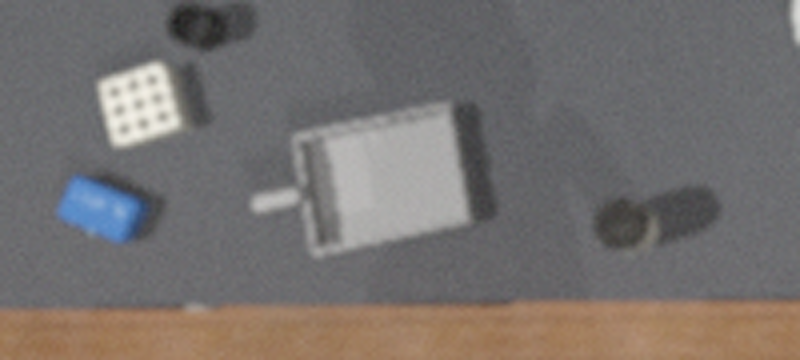

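The crop shows the tray with its fin pointing left (crop (275,200)) and its yaw near 11°. The square is at crop (625,222) and clear of the tray's path. Tray origin comes out at about (0.4395, 0.283).

Run:
```python
from h import *
plan(.45,-.25,.30,101)
d=np.array([-.0255,.61,0]); o,M=yawrot(); print(M.T@d/.04)
```

```text
pos [ 0.2361 -0.5782  0.2023] psi 22.21 j7 -0.08 tilt 0.08 t 0.1 w 0.999 | shift [ 8.05 -5.58 -2.44] turn -19.7
[  5.17490989 -14.35927762   0.01897853]
```

```bash
python3 -m creep '[[0.8,-0.55,-0.25,0,1],[0.8,-0.55,-0.25,0,1],[0.8,-0.55,-0.25,0,1],[0.8,-0.55,-0.25,0,1],[0.8,-0.55,-0.25,0,1],[0.8,-0.55,-0.25,0,1],[0.8,-0.55,-0.25,0,1],[0.8,-0.55,-0.25,0,1],[0.8,-0.55,-0.25,0,1],[0.8,-0.55,-0.25,0,1]]' 30
python3 -m creep '[[0.35,-0.95,0,0,1],[0.35,-0.95,0,0,1],[0.35,-0.95,0,0,1],[0.35,-0.95,0,0,1],[0.35,-0.95,0,0,1],[0.35,-0.95,0,0,1],[0.35,-0.95,0,0,1],[0.35,-0.95,0,0,1],[0.35,-0.95,0,0,1],[0.35,-0.95,0,0,1],[0.35,-0.95,0,0,1],[0.35,-0.95,0,0,1]]'
python3 -m creep '[[0.35,-0.95,0,0,1],[0.35,-0.95,0,0,1],[0.35,-0.95,0,0,1],[0,0,0,-1,1],[0,0,0,-1,1],[0,0,0,-1,1],[0,0,0,-1,1],[0,0,0,-1,1],[0,0,0,-1,1],[0,0,0,-1,1],[0,0,0,-1,1],[0,0,0,-1,1]]'
python3 -m creep '[[0,0,0,-1,1],[0,0,0,-1,1],[0,0,0,-1,1],[0,0,0,-1,1],[0,0,0,-1,1],[0,0,0,-1,1],[0,0,0,-1,1],[0,0,0,-1,1],[0,0,0,-1,1],[0,0,0,-1,1],[0,0,0,-0.7,1]]'
python3 -c "
from h import *
plan(.4245,.3595,.018,101)"
```

```text
clock: 1.35
position: [0.4497, -0.2528, 0.303]
ee_rot: [-3.083, -0.605, 0.001]
force: [0.0, 0.0, 0.2]
width: 1.002
gripper_force: 0.0
clock: 2.85
position: [0.4322, 0.2327, 0.3027]
ee_rot: [3.083, 0.605, -0.001]
force: [0.1, -0.5, 0.3]
width: 0.997
gripper_force: 0.0
clock: 4.35
position: [0.4282, 0.3528, 0.3025]
ee_rot: [2.743, 1.531, -0.001]
force: [0.3, 0.4, 0.4]
width: 1.004
gripper_force: 0.0
clock: 5.72
position: [0.4282, 0.3528, 0.3025]
ee_rot: [-1.996, -2.426, 0.001]
force: [-0.1, -0.5, 0.5]
width: 1.003
gripper_force: 0.0
pos [0.4282 0.3528 0.3025] psi 101.12 j7 -0.88 tilt 0.05 t 5.725 w 1.003 | shift [ 0.19 -0.05  7.11] turn 0.03
```

```bash
python3 -m creep '[[0.2,-0.05,0.9,0,0.6],[0,0,0.9,0,0.6],[0,0,0.9,0,0.6],[0,0,0.9,0,0.6],[0,0,0.9,0,0.6],[0,0,0.9,0,0.6],[0,0,0.9,0,0.6],[0,0,0.8,0,0.6],[0,0,0,0,0],[0,0,0,0,0],[0,0,0,0,0],[0,0,0,0,0]]' 35
python3 -m creep '[[0,0,0,0,0],[0,0,0,0,0]]'
python3 -c "
from h import *
plan(.4245,.3595,.018,101)
c,s=np.cos(np.radians(12.3)),np.sin(np.radians(12.3))
def W(x,y): return .541+c*x-s*y, -.086+s*x+c*y
for x,y in((.004,.46),(.002,.25),(0,.108)): print(W(x,y)); plan(*W(x,y),.018,102.3)"
```

```text
clock: 7.22
position: [0.4254, 0.361, 0.02]
ee_rot: [1.998, 2.424, 0.003]
force: [1.2, -0.8, -0.5]
width: 0.214
gripper_force: 0.0
clock: 7.48
position: [0.4249, 0.3606, 0.0191]
ee_rot: [1.998, 2.424, 0.0]
force: [1.1, -0.2, 0.0]
width: 0.02
gripper_force: 0.0
pos [0.4249 0.3606 0.0191] psi 101.01 j7 -1.14 tilt 0.02 t 7.475 w 0.02 | shift [-0.02 -0.02  0.03] turn 0.0
(np.float64(0.44691420461125186), np.float64(0.3642930857853212))
pos [0.4249 0.3606 0.0191] psi 101.01 j7 -1.14 tilt 0.02 t 7.475 w 0.02 | shift [-0.01  0.56  0.03] turn -0.32
(np.float64(0.4896964945801265), np.float64(0.15868745438136586))
pos [0.4249 0.3606 0.0191] psi 101.01 j7 -1.14 tilt 0.02 t 7.475 w 0.02 | shift [-5.26  0.63  0.03] turn -0.32
(np.float64(0.5179927182823025), np.float64(0.019520922039008473))
pos [0.4249 0.3606 0.0191] psi 101.01 j7 -1.14 tilt 0.02 t 7.475 w 0.02 | shift [-8.81  0.66  0.03] turn -0.32
```

The fingers closed on nothing, so the tray may have been knocked aside. Look again.

Run:
```python
from h import *
for n in('top','scene'):
    im=grab(n,n+'1.png'); P=pts(im); np.savez(n+'1.npz',p=P,c=im['pixels'])
a=cv2.imread('pics/scene1.png')[220:384,100:320]; b=cv2.imread('pics/top1.png')[150:260,70:270]
cv2.imwrite('pics/crop2.png',np.hstack([cv2.resize(a,(440,328),interpolation=2),cv2.resize(b,(360,198),interpolation=2)[:,:].copy() if False else cv2.copyMakeBorder(cv2.resize(b,(360,198),interpolation=2),0,130,0,0,0)]))
```

```text
(no output)
```

View pics/crop2.png

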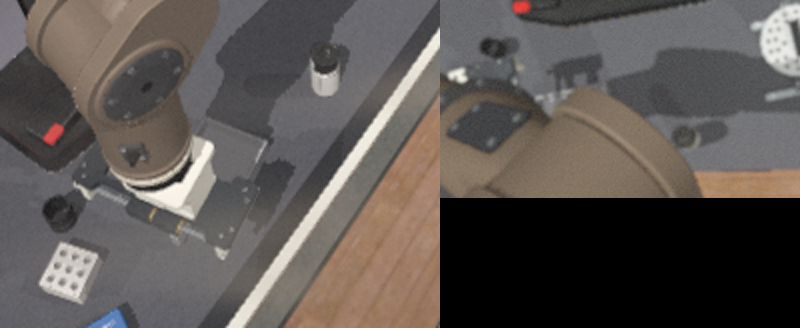

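The gripper hides the fin here; only the tray's far corner shows, at crop (260,140). I'll lift and measure again.

```bash
python3 -m creep '[[0,0,-0.9,0,0.6],[0,0,-0.9,0,0.6],[0,0,-0.9,0,0.6],[0,0,-0.9,0,0.6],[1,0,0,0,0.6],[1,0,0,0,0.6],[1,0,0,0,0.6],[1,0,0,0,0.6],[0,0,0,0,0.6]]'
python3 - <<'E'
from h import *
for n in('top','scene'):
    im=grab(n,n+'2.png'); P=pts(im); q,r,st,ce=tray(P); print(n,st,ce,np.round(r[0],4),np.round(r[1],4),r[2])
    h=q[q[:,2]>.03]; print('high',h.mean(0),len(h))
E
python3 -c "
import cv2
a=cv2.imread('pics/scene2.png')[220:384,100:320];cv2.imwrite('pics/crop3.png',cv2.resize(a,(660,492),interpolation=2))"
```

```text
clock: 8.7
position: [0.3916, 0.5208, 0.1627]
ee_rot: [-1.991, -2.427, -0.0]
force: [-0.1, -1.0, -0.6]
width: 0.6
gripper_force: 0.0
top [113 196  55  38 406] [140.65270936 215.54926108] [0.4373 0.3019] [0.0924 0.1548] 11.1150541305542
high [0.42453786 0.3591915  0.03356041] 45
scene [178 278  56  65 760] [203.84605263 310.81315789] [0.4348 0.2996] [0.0927 0.1563] 10.911470413208008
high [0.42341502 0.35719649 0.03337275] 79
```

View pics/crop3.png

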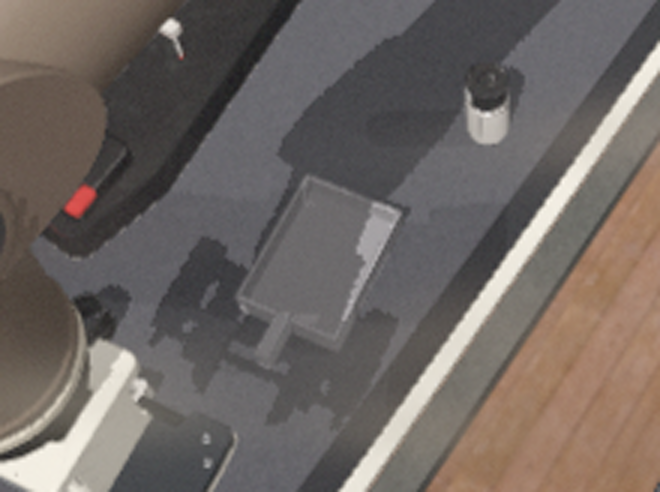

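Run:
```python
from h import *
for n in('scene','top'):
    P=np.load(n+'1.npz')['p']; 
    for lo,hi in((.006,.025),(.025,.04),(.04,.06),(.06,.075),(.075,.09),(.09,.12)):
        q=P[(np.abs(P[...,0]-.425)<.14)&(np.abs(P[...,1]-.36)<.14)&(P[...,2]>lo)&(P[...,2]<hi)]
        if len(q)>3: r=cv2.minAreaRect(q[:,:2].astype(np.float32)); print(n,lo,len(q),q.mean(0).round(3),np.round(r[0],3),np.round(r[1],3),r[2])
    v0,v1,u0,u1=(270,350,140,230) if n=='scene' else (200,235,100,180)
    if n=='scene':
        for r in range(v0,v1,5): print(r,' '.join('%4.0f'%(1000*z) for z in P[r,u0:u1:4,2]))
```

```text
scene 0.006 804 [0.474 0.404 0.018] [0.481 0.359] [0.282 0.163] 88.02532958984375
scene 0.025 322 [0.491 0.414 0.028] [0.482 0.357] [0.284 0.157] 85.6509780883789
scene 0.09 50 [0.418 0.388 0.115] [0.422 0.36 ] [0.173 0.071] 11.19568157196045
270  431  438  430  428  425  420  412  406  398  391  380  343  325   -0   -1   -3    1    0   -2    1    1    1    0
275  422  424  422  417  414  406  403  392  384  375  347  334  316   -1    0   -1    3   -1    0    1    3   -3    1
280   36  414  404  404  399  392  384  371  351  342  334  321  305  278   -3    1   25   -2   -1   -2   -1   -3    1
285   38   29  329  387  379  345  344  339  334  331  319  310  293  nan   -2   17    6    7   14   25   26   -1   -0
290   26   14  150  316  323  326  325  323  319  313  307  296  281  264  239  210    6    4    5    3    4   13   21
295    7  149  151  284  302  316  313  314  307  300  290  281  266  257  209  209  209    5    2    5    4    5    4
300   -0  147  152  153  274  284  308  306  284  281  274  261  255  243  201  209  202    3    2    5    4    6   24
305  146  149  151  153 
[... 581 characters left out ...]
  2   -1    3   -2    3    2    1  121  131  132  131  131  142  150  152  150  151  148  148  149   -2   -2
335   -1    1    1   -1    1   -3   -1    1   -3   -2   -2  123  127  124  126    2  151  151  148  152   -2   -0   -0
340    1    2   -2    3   -1    0    0   -3    3    1    2    2   28    1   -0   -2  149  151  151  147   -1    1    2
345   23    0   -2   -1    0   -1   -1   -0   -4   -5    1   -1    0   -1    0   -1    1  134  142   -2    2    3   -9
top 0.006 143 [0.508 0.378 0.017] [0.502 0.363] [0.264 0.08 ] 70.15431213378906
top 0.025 74 [0.52  0.388 0.03 ] [0.508 0.359] [0.259 0.077] 73.4963607788086
top 0.09 5 [0.51  0.344 0.113] [0.51  0.344] [0.003 0.007] 47.59627914428711
```

```bash
python3 -m creep '[[-1,0,0,0,0.6],[-1,0,0,0,0.6],[-1,0,0,0,0.6],[-1,0,0,0,0.6],[0,0,0.9,0,0.6],[0,0,0.9,0,0.6],[0,0,0.9,0,0.6],[0,0,0.9,0,0.6],[0,0,0.2,0,0.6],[0,0,0.1,0,0.6],[0,0,0,0,0.6]]'
python3 -m creep '[[0,0,0.05,0,0],[0,0,0,0,0],[0,0,0,0,0],[0,0,0,0,0],[0,0,0,0,0],[0,0,0,0,0],[0,0,0,0,0]]' 35
```

```text
clock: 10.18
position: [0.4255, 0.3609, 0.008]
ee_rot: [1.998, 2.424, 0.002]
force: [0.2, 0.2, 0.9]
width: 0.601
gripper_force: 0.0
clock: 11.05
position: [0.4249, 0.3607, 0.005]
ee_rot: [1.998, 2.424, 0.0]
force: [0.6, -0.6, 1.5]
width: 0.123
gripper_force: 35.0
```

```bash
python3 -m creep '[[0,0,0,0,0.5],[0,0,0,0,0.5],[0,0,-0.17,0,0.5],[0,0,0,0,0],[0,0,0,0,0],[0,0,0,0,0],[0,0,0,0,0],[0,0.2,0,-0.3,0],[0,0.3,0,0,0],[0,0.28,0,0,0],[0,0,-0.25,0,0],[0,0,0,0,0]]' 50
cat >> h.py <<'E'
YAW=12.3; SO=np.array([.541,-.086])
def S(x,y): 
    c,s=np.cos(np.radians(YAW)),np.sin(np.radians(YAW)); return SO[0]+c*x-s*y, SO[1]+s*x+c*y
def toS(x,y):
    c,s=np.cos(np.radians(YAW)),np.sin(np.radians(YAW)); x-=SO[0];y-=SO[1]; return c*x+s*y, -s*x+c*y
E
python3 -c "
from h import *
plan(*S(.01,.14),.022,102.3);o=readout.observe(); print(toS(*o['position'][:2]),o['gripper_force'],o['force'])
im=grab('scene','scene3.png'); P=pts(im); q,r,st,ce=tray(P); print(st,np.round(r[0],4),np.round(r[1],4),r[2])"
```

```text
clock: 12.55
position: [0.4555, 0.3677, 0.0226]
ee_rot: [-1.972, -2.445, -0.002]
force: [0.2, -0.6, -0.6]
width: 0.003
gripper_force: 0.0
pos [0.4555 0.3677 0.0226] psi 102.22 j7 -1.08 tilt 0.07 t 12.55 w 0.003 | shift [-8.04 -0.07  0.01] turn -0.02
(np.float64(0.013070189140994365), np.float64(0.46148049770060984)) 0.0 [ 0.23267046 -0.5840897  -0.56352951]
[120 341  31  31 585] [0.4984 0.468 ] [0.0521 0.0508] 17.6542911529541
```

```bash
python3 -m creep '[[0,0,0.2,0,0],[0,0,0.1,0,0],[0,0,0,0,0]]'
python3 -m creep '[[0,0,0.1,0,0],[0,0,0,0,0]]'
python3 -m creep '[[0,0,0.08,0,0],[0,0,0,0,0]]'
```

```text
clock: 12.98
position: [0.4549, 0.3667, 0.009]
ee_rot: [-1.972, -2.445, 0.002]
force: [-0.1, -0.4, -0.5]
width: 0.006
gripper_force: 0.0
clock: 13.22
position: [0.4552, 0.3669, 0.0054]
ee_rot: [-1.972, -2.445, 0.001]
force: [0.1, -0.0, 1.0]
width: 0.003
gripper_force: 0.0
clock: 13.48
position: [0.4552, 0.3669, 0.0023]
ee_rot: [1.973, 2.445, -0.001]
force: [-0.3, -0.2, 0.1]
width: 0.001
gripper_force: 0.0
```

Run:
```python
from h import *
for n in('top','scene'):
    im=grab(n,n+'4.png'); P=pts(im); o=readout.observe(); M=R.from_rotvec(o['ee_rot']).as_matrix()
    L=(P-o['position'])@M
    m=(np.abs(L[...,0])<.06)&(np.abs(L[...,1])<.11)&(L[...,2]>-.2)&(L[...,2]<-.04)
    h,e=np.histogram(L[m][:,2],bins=np.arange(-.2,-.03,.01)); print(n,dict(zip((e[:-1]*1000).round(),h)))
    for lo in(-.14,-.13,-.12,-.11,-.1,-.09,-.08,-.07):
        q=L[m&(L[...,2]>lo)&(L[...,2]<lo+.01)]
        if len(q)>3: print(lo,q.min(0).round(3),q.max(0).round(3))
    if n=='top': q,r,st,ce=tray(P); print(st,np.round(r[0],4),np.round(r[1],4),r[2])
```

```text
top {np.float64(-200.0): np.int64(0), np.float64(-190.0): np.int64(0), np.float64(-180.0): np.int64(0), np.float64(-170.0): np.int64(0), np.float64(-160.0): np.int64(0), np.float64(-150.0): np.int64(0), np.float64(-140.0): np.int64(98), np.float64(-130.0): np.int64(41), np.float64(-120.0): np.int64(4), np.float64(-110.0): np.int64(7), np.float64(-100.0): np.int64(7), np.float64(-90.0): np.int64(0), np.float64(-80.0): np.int64(0), np.float64(-70.0): np.int64(0), np.float64(-60.0): np.int64(0), np.float64(-50.0): np.int64(0)}
-0.14 [-0.036  0.069 -0.136] [ 0.036  0.095 -0.13 ]
-0.13 [-0.036  0.07  -0.13 ] [ 0.036  0.095 -0.12 ]
-0.12 [-0.036  0.081 -0.119] [-0.034  0.091 -0.113]
-0.11 [-0.036  0.073 -0.109] [-0.028  0.085 -0.101]
-0.1 [-0.036  0.078 -0.1  ] [-0.028  0.086 -0.091]
[250 200  20   6  50] [ 0.4743 -0.063 ] [0.005  0.0549] 5.958649158477783
scene {np.float64(-200.0): np.int64(222), np.float64(-190.0): np.int64(290), np.float64(-180.0): np.int64(64), np.float64(-170.0): np.int64(36), np.float64(-160.0): np.int64(38), np.float64(-150.0): np.int64(54), np.float64(-140.0): np.int64(890), np.float64(-130.0): np.int64(230), np.float64(-120.0): np.int64(186), np.float64(-110.0): np.int64(194), np.float64(-100.0): np.int64(50), np.float64(-90.0): np.int64(2), np.float64(-80.0): np.int64(0), np.float64(-70.0): np.int64(0), np.float64(-60.0): np.int64(1), np.float64(-50.0): np.int64(1)}
-0.14 [-0.038 -0.097 -0.14 ] [ 0.036  0.093 -0.13 ]
-0.13 [-0.037 -0.097 -0.13 ] [ 0.036  0.094 -0.12 ]
-0.12 [-0.038 -0.095 -0.119] [ 0.036  0.09  -0.11 ]
-0.11 [ 0.02  -0.089 -0.11 ] [ 0.036  0.084 -0.1  ]
-0.1 [-0.035 -0.089 -0.1  ] [ 0.036  0.081 -0.09 ]
```

Run:
```python
import cv2,numpy as np
a=cv2.imread('pics/scene4.png')[240:384,110:300]; cv2.imwrite('pics/crop4.png',cv2.resize(a,(760,576),interpolation=2))
```

```text
(no output)
```

View pics/crop4.png

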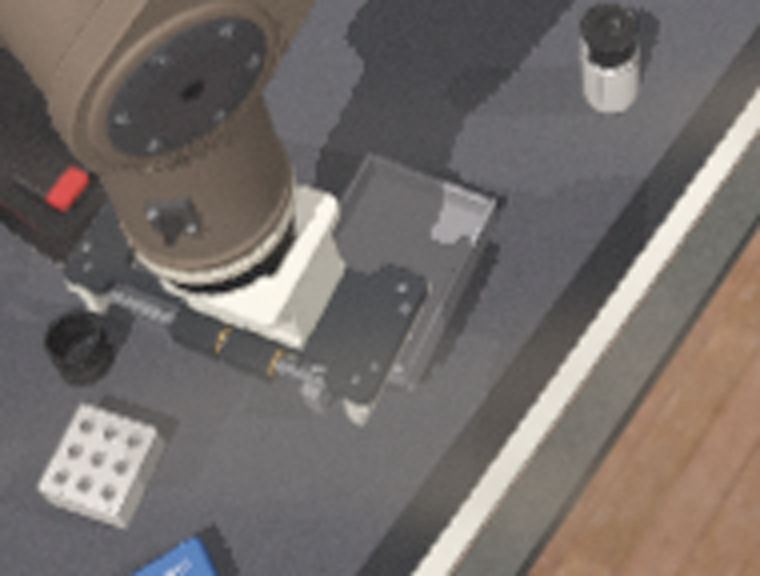

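The gripper's underside is about 95 mm above the TCP at its ends, so it clears the 80 mm square even with a low grip. I'll back off and re-measure the tray.

```bash
python3 -m creep '[[0,0,-1,0,0.4],[0,0,-1,0,0.4],[0,0,-1,0,0.4],[0,0,-1,0,0.4],[1,0,0,0,0.4],[1,0,0,0,0.4],[1,0,0,0,0.4],[1,0,0,0,0.4],[0,0,0,0,0.4]]'
python3 - <<'E'
from h import *
for n in('top','scene'):
    im=grab(n,n+'5.png'); P=pts(im); q,r,st,ce=tray(P); print(n,st,ce,np.round(r[0],4),np.round(r[1],4),r[2])
    h=q[q[:,2]>.03]; print('high',h.mean(0),len(h),toS(*h.mean(0)[:2]))
plan(h[:,0].mean(),h[:,1].mean(),.16,101)
E
```

```text
clock: 14.7
position: [0.4187, 0.5267, 0.1624]
ee_rot: [-1.965, -2.448, -0.001]
force: [-0.2, 0.1, 0.1]
width: 0.399
gripper_force: 0.0
top [113 196  56  39 409] [140.56968215 215.5794621 ] [0.4368 0.3016] [0.0929 0.1554] 11.790894508361816
high [0.42593402 0.35750876 0.03314081] 48 (np.float64(-0.017943861121632917), np.float64(0.4578408251979913))
scene [179 278  55  65 770] [204.37142857 310.53506494] [0.4352 0.2992] [0.0935 0.1567] 11.426132202148438
high [0.42335172 0.35788966 0.03355556] 80 (np.float64(-0.020385744913890835), np.float64(0.45876309102281104))
pos [0.4213 0.5233 0.1622] psi 102.26 j7 -1.14 tilt 0.04 t 14.8 w 0.402 | shift [-4.05 -0.83  0.06] turn 0.32
```

```bash
python3 -m creep '[[-1,-0.2,0,0.15,0.5],[-1,-0.2,0,0,0.5],[-1,-0.2,0,0,0.5],[-0.95,-0.2,0,0,0.5],[0,0,0.98,0,0.5],[0,0,0.98,0,0.5],[0,0,0.98,0,0.5],[0,0,0.98,0,0.5],[0,0,0.04,0,0.5],[0,0,0,0,0],[0,0,0,0,0],[0,0,0,0,0]]' 50
python3 -m creep '[[0,0,0,0,0],[0,0,0,0,0],[0,0,0,0,0],[0,0,0,0,0]]'
```

```text
clock: 16.3
position: [0.4231, 0.3627, 0.0053]
ee_rot: [1.985, 2.434, 0.003]
force: [0.1, -0.7, 0.2]
width: 0.218
gripper_force: 0.0
clock: 16.8
position: [0.4228, 0.3627, 0.0046]
ee_rot: [1.985, 2.435, 0.002]
force: [0.5, 0.3, 5.3]
width: 0.121
gripper_force: 50.0
```

```bash
python3 -m creep '[[0,0.2,0,-0.2,0],[0,0.3,0,0,0],[0,0.25,0,0,0],[-0.3,0,0,0,0],[-0.4,0,0,0,0],[-0.4,0,0,0,0],[0,0,0,0,0]]'
python3 -c "
from h import *
plan(*S(.01,.14),.005,102.3);o=readout.observe(); print(toS(*o['position'][:2]),o['gripper_force'],o['force'])"
```

```text
clock: 17.68
position: [0.462, 0.3245, 0.0045]
ee_rot: [1.969, 2.447, 0.001]
force: [1.9, -0.2, 5.6]
width: 0.123
gripper_force: 50.0
pos [0.462  0.3245 0.0045] psi 102.34 j7 -1.05 tilt 0.06 t 17.675 w 0.123 | shift [-6.95 -0.01 -0.01] turn 0.01
(np.float64(0.010251892592933645), np.float64(0.4178858235205861)) 49.99069333076477 [ 1.93806224 -0.24193653  5.61627566]
```

```bash
python3 -m creep '[[-0.5,0,0,0,0],[-0.5,0,0,0,0],[-0.5,0,0,0,0],[-0.5,0,0,0,0],[-0.5,0,0,0,0],[-0.5,0,0,0,0],[-0.5,0,0,0,0],[-0.5,0,0,0,0],[0,0,0,0,0]]'
python3 - <<'E'
from h import *
o=readout.observe(); print(toS(*o['position'][:2]),o['gripper_force'],o['width'])
im=grab('scene','scene6.png'); P=pts(im); Z=P[...,2]
q=P[(Z>.06)&(Z<.09)&(np.hypot(P[...,0]-.401,P[...,1]-.096)<.06)]; print('sq',q.mean(0),len(q))
im=grab('top','top6.png')
a=cv2.imread('pics/scene6.png')[120:320,130:330]; b=cv2.imread('pics/top6.png')[130:250,130:310]
cv2.imwrite('pics/crop6.png',np.hstack([cv2.resize(a,(400,400)),cv2.copyMakeBorder(cv2.resize(b,(400,267)),0,133,0,0,0)]))
E
```

```text
clock: 18.8
position: [0.4961, 0.1664, 0.004]
ee_rot: [1.971, 2.445, -0.002]
force: [1.7, -1.7, 2.4]
width: 0.128
gripper_force: 5.0
(np.float64(0.009919417345245651), np.float64(0.2562172576170319)) 4.999965727329254 0.12803869011040042
sq [0.39810377 0.0980774  0.07594077] 184
```

View pics/crop6.png

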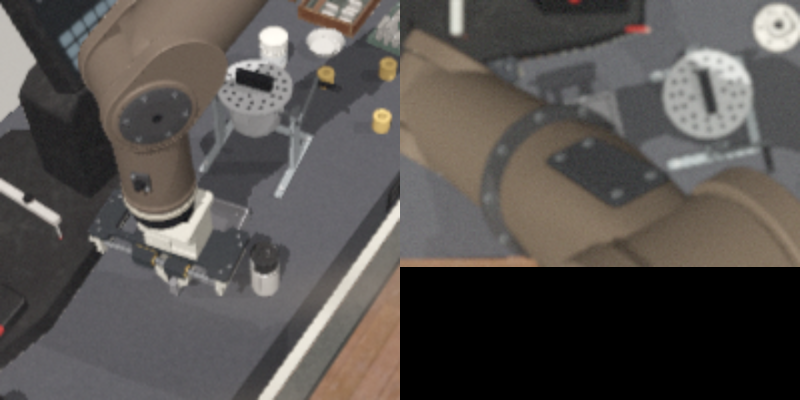

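The grip force has dropped to 5 N, which is the announced slackening. The tray corner is still ahead of the gripper, and the square (crop (265,265)) stands untouched beside it. I'll re-squeeze and carry on.

```bash
python3 -m creep '[[0,0,0,0,0],[0,0,0,0,0],[-0.4,0,0,0,0],[-0.4,0,0,0,0],[-0.4,0,0,0,0],[-0.4,0,0,0,0],[-0.4,-0.05,0,0,0],[-0.4,-0.05,0,0,0],[-0.4,-0.05,0,0,0],[-0.4,-0.05,0,0,0],[-0.2,-0.05,0,0,0],[0,0,0,0,0]]' 50
python3 - <<'E'
from h import *
plan(*S(0,.108),.005,102.3)
im=grab('scene'); P=pts(im); Z=P[...,2]
q=P[(Z>.06)&(Z<.09)&(np.hypot(P[...,0]-.401,P[...,1]-.096)<.06)]; print('sq',q.mean(0),len(q))
E
```

```text
clock: 20.4
position: [0.5151, 0.0323, 0.004]
ee_rot: [1.97, 2.446, -0.002]
force: [1.0, -1.5, 2.1]
width: 0.12
gripper_force: 50.0
pos [0.5151 0.0323 0.004 ] psi 102.32 j7 -0.55 tilt 0.09 t 20.4 w 0.12 | shift [-0.33  0.   -0.03] turn 0.01
sq [0.39786977 0.09843633 0.07598959] 184
```

```bash
python3 -m creep '[[-0.15,0,0,0,0],[-0.12,0,0,0,0],[0,0,0,0,0],[0,0,0,0,0.5],[0,0,0,0,0.5],[0,0,0,0,0.5],[0,0,-0.5,0,0.5],[0,0,-1,0,0.5],[0,0,-1,0,0.5],[0,0,-1,0,0.5],[0,0,-1,0,0.5],[0,0,-1,0,0.5]]'
python3 -m creep '[[0,0,-1,0,0.5],[0,0,-1,0,0.5],[0.9,0,0,0,1],[0.9,0,0,0,1],[0.9,0,0,0,1],[0.9,0,0,0,1],[0.9,0,0,0,1],[0,0,0,0,1]]'
python3 - <<'E'
from h import *
for n in('top','scene'):
    im=grab(n,n+'7.png'); P=pts(im); Z=P[...,2]; c=np.cos(np.radians(YAW));s=np.sin(np.radians(YAW))
    X=P[...,0]-SO[0];Y=P[...,1]-SO[1]; sx=c*X+s*Y; sy=-s*X+c*Y
    m=(Z>.012)&(Z<.04)&(np.abs(sx)<.055)&(sy>-.02)&(sy<.15)
    q=np.stack([sx[m],sy[m]],-1).astype(np.float32); r=cv2.minAreaRect(q); print(n,m.sum(),np.round(r[0],4),np.round(r[1],4),r[2],q.min(0),q.max(0))
    f=m&(Z>.0295); print('fin',sx[f].mean(),sy[f].mean(),f.sum())
    f=m&(sy>.105)&(Z>.025); print('fin tip',sx[f].mean(),f.sum())
    f=m&(sy>.08)&(sy<.092); print('endwall x',sx[f].min(),sx[f].max(),f.sum())
E
python3 -c "
import cv2,numpy as np
a=cv2.imread('pics/scene7.png')[120:280,180:340]; b=cv2.imread('pics/top7.png')[120:240,200:360]
cv2.imwrite('pics/crop7.png',np.hstack([cv2.resize(a,(400,400)),cv2.copyMakeBorder(cv2.resize(b,(400,300)),0,100,0,0,0)]))"
```

```text
clock: 21.95
position: [0.5169, 0.0242, 0.2269]
ee_rot: [1.967, 2.449, 0.001]
force: [-0.3, -0.2, 0.1]
width: 0.498
gripper_force: 0.0
clock: 22.95
position: [0.4766, 0.2031, 0.3057]
ee_rot: [-1.96, -2.454, -0.003]
force: [-0.2, -0.6, -0.7]
width: 0.998
gripper_force: 0.0
top 186 [-0.0216  0.0669] [0.14   0.0977] 42.50429153442383 [-0.05421816 -0.01522346] [0.03882033 0.14077201]
fin -0.006877496079420467 0.12036023491550918 48
fin tip -0.006242564631432153 54
endwall x -0.053615283562866156 0.037454772206054254 14
scene 390 [-0.0087  0.0603] [0.0925 0.1581] 0.6374531984329224 [-0.05485519 -0.01903818] [0.03810178 0.13930508]
fin -0.009786343831209516 0.11794133096753302 51
fin tip -0.013007261175795702 52
endwall x -0.05472134259164085 0.03480514935552602 16
```

View pics/crop7.png

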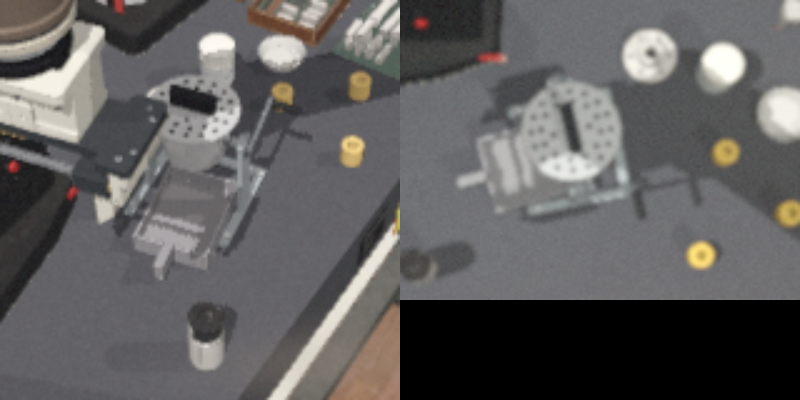

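The pictures show the tray in the bay but about 13 mm short of the mark and 8 mm to −x; its fin is at crop (165,260). I'll regrip and correct it.

```bash
python3 -m creep '[[-0.9,0,0,0,0.5],[-0.9,0,0,0,0.5],[-0.9,0,0,0,0.5],[-0.9,0,0,0,0.5],[-0.63,-0.2,0,0,0.5],[0,0,1,0,0.5],[0,0,1,0,0.5],[0,0,1,0,0.5],[0,0,1,0,0.5],[0,0,1,0,0.5],[0,0,1,0,0.5],[0,0,0,0,0.5]]'
python3 -c "
from h import *
plan(*S(-.009,.121),.005,102.3)"
```

```text
clock: 24.55
position: [0.5053, 0.0308, 0.0624]
ee_rot: [-1.968, -2.445, 0.006]
force: [-0.6, 0.4, 0.7]
width: 0.497
gripper_force: 0.0
pos [0.5053 0.0308 0.0624] psi 102.34 j7 -0.47 tilt 0.29 t 24.55 w 0.497 | shift [-0.02  0.03  1.43] turn 0.01
```

```bash
python3 -m creep '[[0,0,1,0,0.5],[0,0,0.43,0,0.5],[0,0,0,0,0],[0,0,0,0,0],[0,0,0,0,0],[0,0,0,0,0],[0,0,0,0,0],[0,0,0,0,0],[-0.2,0.1,0,0,0],[-0.13,0.1,0,0,0],[0,0,0,0,0],[0,0,0,0,0]]' 50
python3 -c "
from h import *
print(toS(*readout.observe()['position'][:2]))"
python3 -m creep '[[0,0,0,0,0.5],[0,0,0,0,0.5],[0,0,0,0,0.5],[0,0,-0.5,0,0.5],[0,0,-1,0,0.5],[0,0,-1,0,0.5],[0,0,-1,0,0.5],[0,0,-1,0,0.5],[0,0,-1,0,0.5]]'
python3 -m creep '[[0,0,-1,0,0.5],[0,0,-1,0,0.5],[0.9,0,0,0,1],[0.9,0,0,0,1],[0.9,0,0,0,1],[0.9,0,0,0,1],[0.9,0,0,0,1],[0,0,0,0,1]]'
cat >> h.py <<'E'
def bay(n):
    im=grab(n); P=pts(im); Z=P[...,2]; c=np.cos(np.radians(YAW));s=np.sin(np.radians(YAW))
    X=P[...,0]-SO[0];Y=P[...,1]-SO[1]; sx=c*X+s*Y; sy=-s*X+c*Y
    m=(Z>.012)&(Z<.04)&(np.abs(sx)<.055)&(sy>-.06)&(sy<.16)
    q=np.stack([sx[m],sy[m]],-1).astype(np.float32); r=cv2.minAreaRect(q); print(n,m.sum(),np.round(r[0],4),np.round(r[1],4),r[2],q.min(0),q.max(0))
    f=m&(Z>.0295)&(sy>.08); print('fin',sx[f].mean(),sy[f].mean(),f.sum())
    f=m&(sy>.06)&(sy<.092); print('endwall x',sx[f].min(),sx[f].max(),f.sum())
E
python3 -c "
from h import *
bay('top');bay('scene');plan(*S(0,0),.26,12.3)"
```

```text
clock: 26.05
position: [0.5186, 0.0223, 0.0075]
ee_rot: [1.968, 2.448, 0.002]
force: [0.3, 1.0, 6.9]
width: 0.11
gripper_force: 50.0
(np.float64(0.0011427798857563329), np.float64(0.11056139352821956))
clock: 27.18
position: [0.5174, 0.0219, 0.2296]
ee_rot: [1.967, 2.449, 0.001]
force: [0.6, -0.4, -0.1]
width: 0.501
gripper_force: 0.0
clock: 28.18
position: [0.4772, 0.2007, 0.3085]
ee_rot: [-1.96, -2.454, -0.003]
force: [-0.2, -0.3, 0.2]
width: 1.003
gripper_force: 0.0
top 185 [-0.0237  0.0418] [0.1667 0.0962] 50.29285430908203 [-0.04540634 -0.05309574] [0.04739707 0.1279696 ]
fin -0.0003567589047307603 0.11041824728121681 46
endwall x -0.04507984427594586 0.04739706622080325 67
scene 368 [-0.0017  0.0491] [0.1587 0.0929] 89.50684356689453 [-0.04818121 -0.03016442] [0.04505687 0.12850142]
fin -0.0019197269972193911 0.10992214529576158 46
endwall x -0.04795909683500604 0.04505687105811384 134
pos [0.4788 0.1974 0.3077] psi 102.5 j7 -0.56 tilt 0.03 t 28.275 w 0.999 | shift [-7.25 -0.01  1.2 ] turn -22.45
```

The tray is now centred at stand (0, 0.033). Before the cap, I'll check where the fingertips really are relative to the reported TCP.

Run:
```python
from h import *
for n in('scene','top'):
    im=grab(n,n+'8.png'); P=pts(im); o=readout.observe(); M=R.from_rotvec(o['ee_rot']).as_matrix(); L=(P-o['position'])@M
    print(o['position'],o['width'])
    m=(np.abs(L[...,0])<.06)&(np.abs(L[...,1])<.11)&(L[...,2]>-.16)&(L[...,2]<.06)
    for lo in np.arange(-.16,.06,.01):
        q=L[m&(L[...,2]>lo)&(L[...,2]<=lo+.01)]
        if len(q): print(n,lo.round(2),len(q),q.min(0).round(3),q.max(0).round(3))
```

```text
[0.47916271 0.1965853  0.30745449] 1.0014048751869076
scene -0.16 213 [-0.023 -0.053 -0.16 ] [ 0.027  0.015 -0.15 ]
scene -0.15 203 [-0.023 -0.053 -0.15 ] [ 0.027  0.015 -0.14 ]
scene -0.14 1331 [-0.037 -0.098 -0.14 ] [ 0.037  0.092 -0.13 ]
scene -0.13 358 [-0.033 -0.098 -0.13 ] [ 0.038  0.09  -0.12 ]
scene -0.12 430 [-0.035 -0.095 -0.12 ] [ 0.038  0.091 -0.11 ]
scene -0.11 358 [-0.011 -0.09  -0.11 ] [ 0.037  0.084 -0.1  ]
scene -0.1 149 [-0.034 -0.09  -0.1  ] [ 0.038  0.084 -0.09 ]
scene -0.09 14 [-0.023 -0.089 -0.09 ] [ 0.035  0.084 -0.082]
scene -0.08 24 [-0.009  0.045 -0.08 ] [ 0.013  0.061 -0.07 ]
scene -0.07 39 [-0.011 -0.064 -0.069] [ 0.012  0.063 -0.06 ]
scene -0.06 60 [-0.006 -0.065 -0.06 ] [ 0.012  0.061 -0.05 ]
scene -0.05 74 [-0.009 -0.066 -0.05 ] [ 0.012  0.062 -0.04 ]
scene -0.04 59 [-0.01  -0.065 -0.04 ] [ 0.012  0.06  -0.03 ]
scene -0.03 20 [-0.011 -0.056 -0.03 ] [ 0.011  0.052 -0.024]
[0.47939792 0.19620342 0.3072511 ] 1.002208467944822
top -0.16 1 [-0.02  -0.007 -0.15 ] [-0.02  -0.007 -0.15 ]
top -0.15 15 [-0.023 -0.014 -0.15 ] [-0.019 -0.005 -0.14 ]
top -0.14 543 [-0.035 -0.031 -0.14 ] [ 0.034  0.095 -0.13 ]
top -0.13 143 [-0.035 -0.034 -0.13 ] [ 0.031  0.096 -0.121]
top -0.12 164 [-0.035 -0.055 -0.12 ] [ 0.009  0.093 -0.11 ]
top -0.11 233 [-0.035 -0.059 -0.11 ] [-0.003  0.085 -0.1  ]
top -0.1 28 [-0.035 -0.061 -0.1  ] [-0.001  0.086 -0.091]
top -0.09 3 [-0.003  0.048 -0.088] [ 0.     0.049 -0.081]
top -0.08 1 [ 0.002  0.049 -0.073] [ 0.002  0.049 -0.073]
top -0.07 7 [-0.009  0.047 -0.069] [-0.007  0.055 -0.06 ]
top -0.06 1 [-0.006  0.046 -0.054] [-0.006  0.046 -0.054]
top -0.05 1 [-0.004  0.046 -0.049] [-0.004  0.046 -0.049]
top -0.04 3 [-0.01   0.046 -0.037] [ 0.003  0.05  -0.03 ]
top -0.03 2 [-0.008  0.047 -0.026] [ 0.002  0.049 -0.024]
```

Fingertips are about 24 mm above the reported TCP, which explains the misses, so I'll command tip heights with z_reported = z_tip − 0.024. Next the cap: turn to yaw 12.3° above it.

```bash
sed -i 's/def plan(x,y,z,yaw=None):/def plan(x,y,z,yaw=None,tip=True):/; s/o,M=yawrot(); psi/if tip: z-=.024\n    o,M=yawrot(); psi/' h.py
python3 -m creep '[[-0.9,0,0,0,1],[-0.9,0,0,0,1],[-0.9,0,0,0,1],[-0.9,0,0,0,1],[-0.9,0,0,0,1],[-0.9,0,0,0,1],[-0.9,0,0,0,1],[-0.9,0,0,0,1],[0,0,0,1,1],[0,0,0,1,1],[0,0,0,1,1],[0,0,0,1,1]]'
python3 -m creep '[[0,0,0,1,1],[0,0,0,1,1],[0,0,0,1,1],[0,0,0,1,1],[0,0,0,1,1],[0,0,0,1,1],[0,0,0,1,1],[0,0,0,1,1],[0,0,0,1,0.5],[0,0,0,1,0.5],[0,0,0,1,0.5],[0,0,0,1,0.5]]'
python3 -m creep '[[0,0,0,1,0.5],[0,0,0,1,0.5],[0,0,0,1,0.5],[0,0,0,1,0.5],[0,0,0,1,0.5],[0,0,0,1,0.5],[0,0,0,0.5,0.5],[0,0,0,0,0.5]]'
python3 -c "
from h import *
plan(*S(0,0),.154,12.3)"
```

```text
clock: 29.88
position: [0.5407, -0.0854, 0.307]
ee_rot: [-2.294, -2.146, 0.001]
force: [0.2, -0.3, -0.5]
width: 0.996
gripper_force: 0.0
clock: 31.38
position: [0.5407, -0.0853, 0.3071]
ee_rot: [2.969, 1.027, -0.0]
force: [0.4, 0.5, 0.3]
width: 0.618
gripper_force: 0.0
clock: 32.38
position: [0.5409, -0.0846, 0.307]
ee_rot: [3.123, 0.339, -0.0]
force: [0.8, -0.0, -0.8]
width: 0.498
gripper_force: 0.0
pos [ 0.5409 -0.0846  0.307 ] psi 12.39 j7 -1.47 tilt 0.01 t 32.375 w 0.498 | shift [-0.01  0.03  4.42] turn 0.02
```

```bash
python3 -m creep '[[0,0.03,1,0,0.4],[0,0,1,0,0.4],[0,0,1,0,0.4],[0,0,0.8,0,0.4],[0,0,0.3,0,0.4],[0,0,0.3,0,0.4],[0,0,0,0,0.4]]' 40
python3 -m creep '[[0,0,0,0,0],[0,0,0,0,0],[0,0,0,0,0],[0,0,0,0,0],[0,0,0,0,0],[0,0,0,0,0]]'
```

```text
clock: 33.25
position: [0.5414, -0.0852, 0.131]
ee_rot: [3.123, 0.34, -0.0]
force: [-0.5, 0.2, -0.0]
width: 0.398
gripper_force: 0.0
clock: 34.0
position: [0.5417, -0.0853, 0.1314]
ee_rot: [3.123, 0.339, 0.001]
force: [-1.5, -0.6, 6.9]
width: 0.149
gripper_force: 40.0
```

```bash
python3 -m creep '[[0,0,0,-0.9,0],[0,0,0,-0.9,0],[0,0,0,-0.9,0],[0,0,0,-0.9,0],[0,0,0,-0.9,0],[0,0,0,-0.9,0],[0,0,0,-0.9,0],[0,0,0,-0.9,0],[0,0,0,-0.9,0],[0,0,0,-0.9,0],[0,0,0,-0.9,0],[0,0,0,-0.9,0]]'
python3 -m creep '[[0,0,0,-0.9,0],[0,0,0,-0.9,0],[0,0,0,-0.9,0],[0,0,0,-0.25,0],[0,0,0,0,0],[0,0,0,0,0]]'
python3 -c "
from h import *
plan(*S(0,0),.154,67.3);print(readout.observe()['ft_torque'])"
```

```text
clock: 35.5
position: [0.5419, -0.085, 0.1314]
ee_rot: [2.777, 1.468, 0.002]
force: [-0.1, 0.8, 5.4]
width: 0.148
gripper_force: 40.0
clock: 36.25
position: [0.542, -0.085, 0.1315]
ee_rot: [2.613, 1.743, 0.002]
force: [-0.6, -1.2, 4.7]
width: 0.149
gripper_force: 40.0
pos [ 0.542  -0.085   0.1315] psi 67.41 j7 -0.74 tilt 0.08 t 36.25 w 0.149 | shift [-0.03 -0.01  0.04] turn 0.03
[ 0.0822364  -0.05803981  0.00967237]
```

Lift gently and check the force.

```bash
python3 -m creep '[[0,0,-0.1,0,0],[0,0,-0.1,0,0],[0,0,-0.15,0,0],[0,0,0,0,0]]'
python3 -m creep '[[0,0,-0.3,0,0],[0,0,-0.5,0,0],[0,0,-0.7,0,0],[0,0,-0.8,0,0],[0,0,-0.5,0,0],[0,0,0,0,0]]'
python3 - <<'E'
from h import *
plan(*S(.02,.20),.22,67.3)
for n in('top','scene'):
    im=grab(n,n+'9.png')
a=cv2.imread('pics/scene9.png')[100:260,180:340]; b=cv2.imread('pics/top9.png')[100:240,200:360]
cv2.imwrite('pics/crop9.png',np.hstack([cv2.resize(a,(400,400)),cv2.copyMakeBorder(cv2.resize(b,(400,350)),0,50,0,0,0)]))
E
```

```text
clock: 36.75
position: [0.5417, -0.0851, 0.1455]
ee_rot: [2.613, 1.743, 0.001]
force: [0.2, -0.6, -0.6]
width: 0.149
gripper_force: 40.0
clock: 37.5
position: [0.5423, -0.0849, 0.2587]
ee_rot: [2.612, 1.742, 0.004]
force: [0.6, 0.1, -1.9]
width: 0.148
gripper_force: 40.0
pos [ 0.5423 -0.0849  0.2587] psi 67.42 j7 -0.64 tilt 0.18 t 37.5 w 0.148 | shift [ 4.35 -2.47  1.56] turn 0.03
```

View pics/crop9.png

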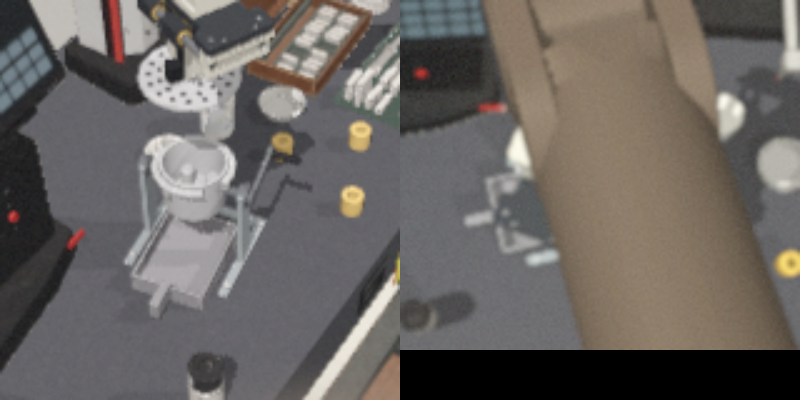

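The cap is off, held at crop (190,75), and the pot stands open with rollers visible inside. I'll set the cap down beyond the tray.

```bash
python3 -c "
from h import *
plan(*S(.01,.205),.027,67.3)"
python3 -m creep '[[0.7,-0.4,0,0,0],[0.7,-0.4,0,0,0],[0.7,-0.4,0,0,0],[0.7,-0.4,0,0,0],[0.7,-0.4,0,0,0],[0.7,-0.4,0,0,0],[0.14,-0.2,0,0,0],[0,0,0,0,0]]'
python3 -c "
from h import *
plan(*S(.01,.205),.027,67.3)"
```

```text
pos [ 0.541  -0.0853  0.2565] psi 67.41 j7 -0.64 tilt 0.03 t 37.6 w 0.15 | shift [ 4.33 -2.72  6.34] turn 0.03
clock: 38.6
position: [0.5113, 0.1149, 0.2562]
ee_rot: [-2.612, -1.745, 0.002]
force: [0.6, -0.1, -2.0]
width: 0.147
gripper_force: 40.0
pos [0.5113 0.1149 0.2562] psi 67.48 j7 -1.02 tilt 0.08 t 38.6 w 0.147 | shift [ 0.   -0.11  6.33] turn 0.05
```

```bash
python3 -m creep '[[0,-0.1,0.9,0,0],[0,0,0.9,0,0],[0,0,0.9,0,0],[0,0,0.9,0,0],[0,0,0.9,0,0],[0,0,0.9,0,0],[0,0,0.5,0,0],[0,0,0.2,0,0],[0,0,0.13,0,0],[0,0,0,0,0]]'
python3 -m creep '[[0,0,0.05,0,0],[0,0,0,0,0]]'
```

```text
clock: 39.85
position: [0.5088, 0.1166, 0.0083]
ee_rot: [2.613, 1.743, 0.001]
force: [-0.6, -0.1, -0.7]
width: 0.145
gripper_force: 40.0
clock: 40.1
position: [0.5085, 0.1166, 0.0061]
ee_rot: [2.613, 1.743, 0.001]
force: [0.1, -0.7, -1.0]
width: 0.151
gripper_force: 40.0
```

```bash
python3 -m creep '[[0,0,0.05,0,0],[0,0,0.05,0,0],[0,0,0,0,0]]'
python3 -m creep '[[0,0,0,0,0.4],[0,0,0,0,0.4],[0,0,0,0,0.4],[0,0,0,0,0.4],[0,0,-0.5,0,0.4],[0,0,-1,0,0.4],[0,0,-1,0,0.4],[0,0,-1,0,0.4],[0,0,-1,0,0.4],[0,0,-1,0,0.4],[0,0,-1,0,0.4],[0,0,0,0,0.4]]'
python3 - <<'E'
from h import *
g=S(-.092,-.057); print(g); plan(*g,.27,12.3)
o,M=yawrot(); print(M.T@np.array([g[0]-o['position'][0],g[1]-o['position'][1],0])/.04)
E
```

```text
clock: 40.48
position: [0.5086, 0.1167, 0.0032]
ee_rot: [2.612, 1.743, 0.001]
force: [-5.0, -2.8, 22.1]
width: 0.151
gripper_force: 40.0
clock: 41.98
position: [0.5094, 0.118, 0.2659]
ee_rot: [2.611, 1.743, 0.009]
force: [0.5, -0.4, -0.3]
width: 0.399
gripper_force: 0.0
(np.float64(0.46325453916962944), np.float64(-0.16129039328010786))
pos [0.5094 0.118  0.2659] psi 67.46 j7 -1.01 tilt 0.35 t 41.975 w 0.399 | shift [-6.89  1.61  0.48] turn 13.79
[-6.89104622  1.61212506 -0.01726698]
```

```bash
python3 -m creep '[[-0.86,0.2,0,0,0.6],[-0.86,0.2,0,0,0.6],[-0.86,0.2,0,0,0.6],[-0.86,0.2,0,0,0.6],[-0.86,0.2,0,0,0.6],[-0.86,0.2,0,0,0.6],[-0.86,0.2,0,0,0.6],[-0.86,0.2,0,0,0.6],[0,0,0,1,0.6],[0,0,0,1,0.6],[0,0,0,1,0.6],[0,0,0,1,0.6]]'
python3 -m creep '[[0,0,0,1,0.6],[0,0,0,1,0.6],[0,0,0,1,0.6],[0,0,0,1,0.6],[0,0,0,1,0.6],[0,0,0,1,0.6],[0,0,0,1,0.6],[0,0,0,1,0.6],[0,0,0,1,0.6],[0,0,0,0.8,0.6],[0,0,0,0,0.6]]'
python3 - <<'E'
from h import *
g=S(-.092,-.057); plan(*g,.115,12.3)
im=grab('scene','scene10.png');P=pts(im);C=im['pixels'];Z=P[...,2]
m=(Z>.115)&(Z<.145)&(P[...,1]<-.12)&(P[...,1]>-.2)&(P[...,0]<.53)&(C.max(-1)<60)&(P[...,0]>.4); q=P[m]; print(len(q),q.mean(0),q.min(0),q.max(0),toS(*q.mean(0)[:2]))
m=(Z>.07)&(Z<.16)&(np.hypot(P[...,0]-.541,P[...,1]+.086)<.05)&(Z>.13); q=P[m]; print(cv2.minEnclosingCircle(q[:,:2].astype(np.float32)))
y=[60*np.cos(a) for a in np.radians(161.6)-np.arange(21)*.125]; z=[60*np.sin(a) for a in np.radians(161.6)-np.arange(21)*.125]
print(np.c_[-np.diff(y)/40,-np.diff(z)/40].round(2).tolist())
E
```

```text
clock: 43.48
position: [0.4611, -0.1617, 0.2616]
ee_rot: [-2.831, -1.36, 0.001]
force: [-1.1, -1.4, -0.4]
width: 0.602
gripper_force: 0.0
clock: 44.85
position: [0.4612, -0.1617, 0.2617]
ee_rot: [-3.123, -0.336, 0.001]
force: [0.4, 0.7, 0.4]
width: 0.6
gripper_force: 0.0
pos [ 0.4612 -0.1617  0.2617] psi 12.27 j7 -1.3 tilt 0.04 t 44.85 w 0.6 | shift [0.05 0.   4.27] turn -0.01
14 [ 0.45829945 -0.15929983  0.13769192] [ 0.44494753 -0.16352387  0.13430981] [ 0.47444128 -0.15325812  0.14051562] (np.float64(-0.09641729485408544), np.float64(-0.053999549468007495))
((0.5400383472442627, -0.0876244604587555), 0.0485103465616703)
[[-0.07, -0.17], [-0.09, -0.16], [-0.11, -0.15], [-0.13, -0.14], [-0.14, -0.12], [-0.16, -0.1], [-0.17, -0.08], [-0.18, -0.06], [-0.18, -0.03], [-0.19, -0.01], [-0.19, 0.01], [-0.18, 0.03], [-0.18, 0.06], [-0.17, 0.08], [-0.16, 0.1], [-0.14, 0.12], [-0.13, 0.14], [-0.11, 0.15], [-0.09, 0.16], [-0.07, 0.17]]
```

```bash
python3 -m creep '[[0.05,0,1,0,0.6],[0,0,1,0,0.6],[0,0,1,0,0.6],[0,0,0.8,0,0.6],[0,0,0.47,0,0.6],[0,0,0,0,0],[0,0,0,0,0],[0,0,0,0,0],[0,0,0,0,0],[0,0,0,0,0],[0,0,0,0,0],[0,0,0,0,0]]' 40
python3 -c "
from h import *
bay('top')
plan(*S(-.092,-.057),.115,12.3)"
```

```text
clock: 46.4
position: [0.4635, -0.16, 0.0913]
ee_rot: [-3.122, -0.336, 0.0]
force: [-2.1, 6.0, 6.0]
width: 0.093
gripper_force: 40.0
top 186 [0.0007 0.0748] [0.0936 0.1687] 2.7655839920043945 [-0.04494929 -0.01170185] [0.04797362 0.15981425]
fin 0.0012798172127625595 0.109521373532443 46
endwall x -0.04494928571886189 0.04717572773544137 69
pos [ 0.4635 -0.16    0.0913] psi 12.27 j7 -1.47 tilt 0.08 t 46.45 w 0.097 | shift [-0.01  0.03  0.01] turn -0.01
```

Gripped (10 mm) with the tray still in place. Now swing the pot over.

```bash
python3 -m creep '[[0,-0.07,-0.17,0,0],[0,-0.09,-0.16,0,0],[0,-0.11,-0.15,0,0],[0,-0.13,-0.14,0,0],[0,-0.14,-0.12,0,0],[0,-0.16,-0.1,0,0],[0,0,0,0,0]]' 40
python3 -c "
from h import *
o=readout.observe();print(toS(*o['position'][:2]),o['force'],o['width'])"
python3 -m creep '[[0,-0.17,-0.08,0,0],[0,-0.18,-0.06,0,0],[0,-0.18,-0.03,0,0],[0,-0.19,-0.01,0,0],[0,-0.19,0.01,0,0],[0,-0.18,0.03,0,0],[0,-0.18,0.06,0,0],[0,0,0,0,0]]'
python3 -c "
from h import *
o=readout.observe();print(toS(*o['position'][:2]),o['force'],o['width'])"
```

```text
clock: 47.32
position: [0.4589, -0.1356, 0.1258]
ee_rot: [3.121, 0.332, 0.004]
force: [2.5, -3.1, 5.5]
width: 0.097
gripper_force: 40.1
(np.float64(-0.0907452912323982), np.float64(-0.030940692409291197)) [ 2.46482153 -3.1214408   5.50052207] 0.0965743655432396
clock: 48.32
position: [0.4495, -0.085, 0.1297]
ee_rot: [3.122, 0.334, 0.008]
force: [3.8, -0.6, 11.0]
width: 0.092
gripper_force: 40.0
(np.float64(-0.08919836651110688), np.float64(0.02044184088269275)) [ 3.77257402 -0.55911336 10.965434  ] 0.09190385182341404
```

```bash
python3 -m creep '[[0,-0.17,0.08,0,0],[0,-0.16,0.1,0,0],[0,-0.14,0.12,0,0],[0,-0.13,0.14,0,0],[0,-0.11,0.15,0,0],[0,-0.09,0.16,0,0],[0,-0.04,0.1,0,0],[0,0,0,0,0],[0,0,0,0,0],[0,0,0,0,0]]'
python3 - <<'E'
from h import *
o=readout.observe();y=toS(*o['position'][:2])[1];z=o['position'][2]+.043-.115;print(y,z,np.radians(161.6)-np.arctan2(z,y),o['force'],o['width'],o['clock'])
im=grab('scene','scene11.png');grab('top','top11.png')
a=cv2.imread('pics/scene11.png')[100:260,180:340]; b=cv2.imread('pics/top11.png')[100:240,200:360]
cv2.imwrite('pics/crop11.png',np.hstack([cv2.resize(a,(400,400)),cv2.copyMakeBorder(cv2.resize(b,(400,350)),0,50,0,0,0)]))
E
```

```text
clock: 49.58
position: [0.4429, -0.0509, 0.0951]
ee_rot: [-3.123, -0.335, -0.009]
force: [6.3, 3.8, 0.3]
width: 0.095
gripper_force: 40.0
0.0552240925200793 0.02314016795738659 2.4236548223415064 [6.30264642 3.81129373 0.26877038] 0.09521449190734937 49.575
```

View pics/crop11.png

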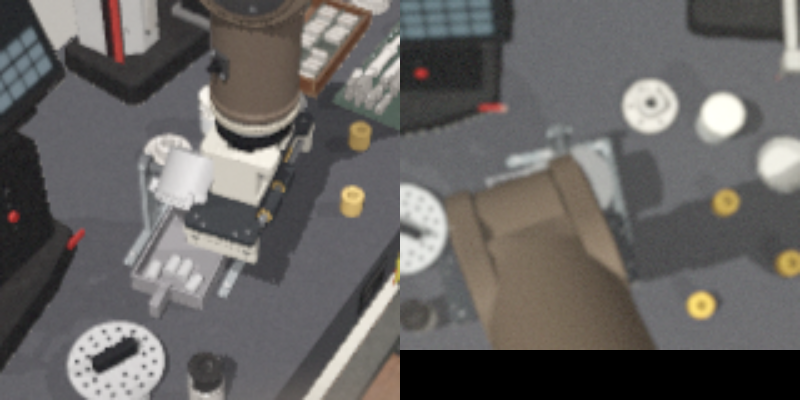

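All four rollers lie in the tray, at crop (152–192, 265–282). That is the maximum number, so the pot is empty. Swing back upright.

```bash
python3 -m creep '[[0,0.04,-0.1,0,0],[0,0.09,-0.16,0,0],[0,0.11,-0.15,0,0],[0,0.13,-0.14,0,0],[0,0.14,-0.12,0,0],[0,0.16,-0.1,0,0],[0,0.17,-0.08,0,0],[0,0.18,-0.06,0,0],[0,0.18,-0.03,0,0],[0,0.19,-0.01,0,0]]'
python3 -m creep '[[0,0.19,0.01,0,0],[0,0.18,0.03,0,0],[0,0.18,0.06,0,0],[0,0.17,0.08,0,0],[0,0.16,0.1,0,0],[0,0.14,0.12,0,0],[0,0.13,0.14,0,0],[0,0.11,0.15,0,0],[0,0.09,0.16,0,0],[0,0.07,0.17,0,0],[0,0,0,0,0],[0,0,0,0,0]]'
python3 - <<'E'
from h import *
o=readout.observe();y=toS(*o['position'][:2])[1];z=o['position'][2]+.043-.115;print(y,z,np.radians(161.6)-np.arctan2(z,y),o['force'],o['width'],o['clock'])
E
```

```text
clock: 50.92
position: [0.4528, -0.1036, 0.133]
ee_rot: [-3.121, -0.337, -0.004]
force: [1.6, 7.5, 2.7]
width: 0.092
gripper_force: 39.9
clock: 52.42
position: [0.4624, -0.1597, 0.0905]
ee_rot: [-3.121, -0.336, 0.003]
force: [-0.3, 6.8, -4.0]
width: 0.1
gripper_force: 39.9
-0.05522592268531963 0.018544659795652937 0.0028249902500365742 [-0.25750392  6.80605505 -3.96743676] 0.10004395782909743 52.425
```

```bash
python3 -m creep '[[0,0,0.06,0,0],[0,0,0,0,0],[0,0,0,0,0.5],[0,0,0,0,0.5],[0,0,0,0,0.5],[0,0,0,0,0.5],[0,0,0,0,0.5],[0,0,-0.5,0,0.5],[0,0,-1,0,0.5],[0,0,-1,0,0.5],[0,0,-1,0,0.5],[0,0,-0.5,0,0.5]]'
cat >> h.py <<'E'
def bushes(n):
    im=grab(n);P=pts(im);hsv=cv2.cvtColor(im['pixels'],cv2.COLOR_BGR2HSV)
    m=(hsv[...,0]>12)&(hsv[...,0]<32)&(hsv[...,1]>110)&(hsv[...,2]>60)&(P[...,2]<0.13)&(P[...,2]>0.005)&(P[...,0]>.33)&(P[...,0]<.62)&(P[...,1]>-.45)
    k,l,st,ce=cv2.connectedComponentsWithStats(m.astype(np.uint8))
    for i in range(1,k):
        if st[i,4]>=15: q=P[l==i]; t=q[q[:,2]>.02]; print(n,'bush',st[i,4],ce[i].round(),t.mean(0).round(4),'bbox mid',((q.min(0)+q.max(0))/2).round(4))
E
python3 - <<'E'
from h import *
bushes('top');bushes('scene'); bay('top'); im=grab('scene'); P=pts(im); Z=P[...,2]
h=np.hypot(P[...,0]-.541,P[...,1]+.086); q=P[(h<.045)&(Z>.13)&(Z<.16)]; print('rim',len(q),q[:,2].mean(),np.round(cv2.minEnclosingCircle(q[:,:2].astype(np.float32))[0],4))
q=P[(h<.02)]; print('pot floor',np.nanmin(q[:,2]),np.nanmedian(q[:,2]))
plan(.5345,-.274,.10,12.3)
E
```

```text
clock: 53.92
position: [0.4644, -0.1617, 0.2508]
ee_rot: [3.122, 0.334, 0.004]
force: [-0.5, -1.1, -0.6]
width: 0.501
gripper_force: 0.0
scene bush 50 [323. 155.] [ 0.4567 -0.3488  0.0244] bbox mid [ 0.4553 -0.3477  0.0184]
scene bush 48 [293. 157.] [ 0.5308 -0.2754  0.026 ] bbox mid [ 0.5304 -0.2764  0.021 ]
scene bush 38 [320. 182.] [ 0.4061 -0.2327  0.0248] bbox mid [ 0.4077 -0.2363  0.0165]
top 333 [0.0003 0.0966] [0.0926 0.1266] 0.606982946395874 [-0.04529452  0.03276885] [0.04706347 0.15996784]
fin 0.0006113411281501337 0.10994907985133562 47
endwall x -0.04491866667238613 0.04676666818243068 153
rim 336 0.14059007361407833 [ 0.5409 -0.086 ]
pot floor -0.0019316053028468616 0.004301720996359115
pos [ 0.4635 -0.1618  0.2481] psi 12.2 j7 -1.31 tilt 0.02 t 54.125 w 0.499 | shift [1.14 3.12 4.3 ] turn -0.02
```

```bash
python3 -m creep '[[0.36,1,0,0,0.6],[0.36,1,0,0,0.6],[0.36,1,0,0,0.6],[0.03,0.14,1,0,0.6],[0,0,1,0,0.6],[0,0,1,0,0.6],[0,0,1,0,0.6],[0,0,1,0,0.6],[0,0,0.8,0,0.6],[0,0,0.5,0,0.6],[0,0,0.3,0,0.6],[0,0,0,0,0.6]]' 35
python3 -m creep '[[0,0,0,0,0],[0,0,0,0,0],[0,0,0,0,0],[0,0,0,0,0],[0,0,0,0,0],[0,0,0,0,0]]' 35
python3 -c "
from h import *
plan(*S(0.0,.017),.25,12.3)"
```

```text
clock: 55.62
position: [0.5334, -0.2748, -0.0159]
ee_rot: [-3.123, -0.334, 0.001]
force: [-0.7, -0.3, -0.5]
width: 0.601
gripper_force: 0.0
clock: 56.38
position: [0.534, -0.2754, -0.0149]
ee_rot: [3.123, 0.334, 0.001]
force: [-0.2, -0.2, 4.9]
width: 0.298
gripper_force: 35.0
pos [ 0.534  -0.2754 -0.0149] psi 12.21 j7 -1.39 tilt 0.06 t 56.375 w 0.298 | shift [ 1.18 -5.01 -6.03] turn -0.02
```

```bash
python3 -m creep '[[0,0,-0.5,0,0],[0,0,-1,0,0],[0,0,-1,0,0],[0,0,-1,0,0],[0,0,-1,0,0],[0,0,-0.7,0,0],[0.24,-1,0,0,0],[0.24,-1,0,0,0],[0.24,-1,0,0,0],[0.24,-1,0,0,0],[0.22,-1,0,0,0],[0,0,0,0,0]]'
python3 -c "
from h import *
plan(*S(0.0,.017),.150,12.3)"
```

```text
clock: 57.88
position: [0.5373, -0.065, 0.194]
ee_rot: [-3.121, -0.344, -0.002]
force: [0.9, -0.4, 0.1]
width: 0.293
gripper_force: 35.0
pos [ 0.5373 -0.065   0.194 ] psi 12.59 j7 -1.59 tilt 0.11 t 57.875 w 0.293 | shift [-0.02  0.11  1.7 ] turn 0.07
```

```bash
python3 -m creep '[[0,0.1,0.7,0,0],[0,0,0.6,0,0],[0,0,0.4,0,0],[0,0,0,0,0],[0,0,0,0,0.5],[0,0,0,0,0.5],[0,0,0,0,0.5],[0,0,0,0,0.5],[0,0,-1,0,0.6],[0,0,-1,0,0.6],[0,0,-0.5,0,0.6],[0,0,0,0,0.6]]'
python3 - <<'E'
from h import *
plan(.4585,-.3488,.20,12.3)
im=grab('scene');P=pts(im);C=im['pixels']; h=np.hypot(P[...,0]-.541,P[...,1]+.086)
hsv=cv2.cvtColor(C,cv2.COLOR_BGR2HSV); m=(hsv[...,0]>12)&(hsv[...,0]<32)&(hsv[...,1]>110)&(hsv[...,2]>50)&(h<.05); print(m.sum(),P[m].mean(0),P[m].min(0),P[m].max(0))
E
```

```text
clock: 59.38
position: [0.5393, -0.0734, 0.226]
ee_rot: [3.123, 0.334, 0.005]
force: [0.8, 0.0, -0.3]
width: 0.601
gripper_force: 0.0
pos [ 0.5393 -0.0734  0.226 ] psi 12.21 j7 -1.57 tilt 0.19 t 59.375 w 0.601 | shift [-3.43  6.3   1.25] turn -0.02
4 [ 0.51523586 -0.11017217  0.33327301] [ 0.51015931 -0.11153031  0.32977312] [ 0.52239688 -0.109278    0.33522157]
```

```bash
python3 -m creep '[[-0.49,0.9,0,0,0.6],[-0.49,0.9,0,0,0.6],[-0.49,0.9,0,0,0.6],[-0.49,0.9,0,0,0.6],[-0.49,0.9,0,0,0.6],[-0.49,0.9,0,0,0.6],[-0.49,0.9,0,0,0.6],[0,0,1,0,0.6],[0,0,1,0,0.6],[0,0,1,0,0.6],[0,0,1,0,0.6],[0,0,0,0,0.6]]' 35
python3 -c "
from h import *
plan(.4585,-.3488,.008,12.3)
bushes('top');bushes('scene')"
```

```text
clock: 60.92
position: [0.4545, -0.3471, 0.0608]
ee_rot: [-3.119, -0.335, 0.009]
force: [-0.3, -0.4, 0.2]
width: 0.601
gripper_force: 0.0
pos [ 0.4545 -0.3471  0.0608] psi 12.25 j7 -1.14 tilt 0.45 t 60.925 w 0.601 | shift [0.1  0.07 1.92] turn -0.01
top bush 63 [264. 175.] [ 0.5424 -0.0746  0.1075] bbox mid [ 0.5408 -0.0744  0.1006]
top bush 61 [320. 222.] [ 0.411  -0.2408  0.0265] bbox mid [ 0.411  -0.2402  0.0184]
scene bush 71 [323. 154.] [ 0.458  -0.351   0.0252] bbox mid [ 0.4566 -0.351   0.0184]
scene bush 53 [320. 181.] [ 0.4074 -0.2395  0.024 ] bbox mid [ 0.4071 -0.241   0.0167]
```

```bash
python3 -m creep '[[0.1,0.08,0.9,0,0.6],[0,0,0.7,0,0.6],[0,0,0.32,0,0.6],[0,0,0,0,0],[0,0,0,0,0],[0,0,0,0,0],[0,0,0,0,0],[0,0,0,0,0],[0,0,-0.5,0,0],[0,0,-1,0,0],[0,0,-1,0,0],[0,0,-1,0,0]]' 35
python3 -m creep '[[0,0,-1,0,0],[0,0,-1,0,0],[0,0,-0.3,0,0],[0,0,0,0,0]]'
python3 -c "
from h import *
plan(*S(0.014,-.014),.25,12.3)"
```

```text
clock: 62.52
position: [0.4621, -0.3508, 0.1303]
ee_rot: [3.123, 0.335, 0.001]
force: [0.5, -0.1, -0.6]
width: 0.291
gripper_force: 35.0
clock: 63.02
position: [0.4622, -0.3511, 0.2207]
ee_rot: [3.123, 0.334, 0.001]
force: [-0.0, -0.6, -2.3]
width: 0.291
gripper_force: 35.0
pos [ 0.4622 -0.3511  0.2207] psi 12.22 j7 -1.03 tilt 0.09 t 63.025 w 0.291 | shift [ 3.68 -5.71 -0.14] turn -0.02
```

```bash
python3 -m creep '[[0.61,-0.95,0,0,0],[0.61,-0.95,0,0,0],[0.61,-0.95,0,0,0],[0.61,-0.95,0,0,0],[0.61,-0.95,0,0,0],[0.61,-0.95,0,0,0],[0,0,0.8,0,0],[0,0,0,0,0]]'
python3 -c "
from h import *
plan(*S(0.014,-.014),.150,12.3)"
```

```text
clock: 64.03
position: [0.5543, -0.0971, 0.1844]
ee_rot: [-3.122, -0.336, 0.011]
force: [-0.6, 0.0, -0.1]
width: 0.297
gripper_force: 35.0
pos [ 0.5543 -0.0971  0.1844] psi 12.29 j7 -1.56 tilt 0.4 t 64.025 w 0.297 | shift [0.09 0.01 1.46] turn -0.0
```

```bash
python3 -m creep '[[0.08,0,0.7,0,0],[0,0,0.5,0,0],[0,0,0.26,0,0],[0,0,0,0,0],[0,0,0,0,0.5],[0,0,0,0,0.5],[0,0,0,0,0.5],[0,0,0,0,0.5],[0,0,-1,0,0.6],[0,0,-1,0,0.6],[0,0,-0.5,0,0.6],[0,0,0,0,0.6]]'
python3 -c "
from h import *
plan(.4095,-.2405,.20,12.3)"
```

```text
clock: 65.53
position: [0.561, -0.0965, 0.2308]
ee_rot: [3.123, 0.334, 0.005]
force: [-0.2, -0.1, -0.4]
width: 0.6
gripper_force: 0.0
pos [ 0.561  -0.0965  0.2308] psi 12.21 j7 -1.53 tilt 0.18 t 65.525 w 0.6 | shift [-4.47  2.72  1.36] turn -0.02
```

```bash
python3 -m creep '[[-0.9,0.55,0,0,0.6],[-0.9,0.55,0,0,0.6],[-0.9,0.55,0,0,0.6],[-0.9,0.55,0,0,0.6],[-0.88,0.53,0,0,0.6],[0,0,1,0,0.6],[0,0,1,0,0.6],[0,0,1,0,0.6],[0,0,1,0,0.6],[0,0,0,0,0.6]]' 35
python3 -c "
from h import *
plan(.4095,-.2405,.008,12.3)
bushes('top');bushes('scene')"
```

```text
clock: 66.78
position: [0.4052, -0.2398, 0.0665]
ee_rot: [-3.119, -0.335, 0.009]
force: [-0.3, 0.4, 0.4]
width: 0.594
gripper_force: 0.0
pos [ 0.4052 -0.2398  0.0665] psi 12.26 j7 -1.28 tilt 0.4 t 66.775 w 0.594 | shift [0.11 0.05 2.06] turn -0.01
top bush 18 [273. 166.] [ 0.5626 -0.1013  0.1259] bbox mid [ 0.5624 -0.1023  0.124 ]
top bush 79 [264. 174.] [ 0.5432 -0.0766  0.1113] bbox mid [ 0.5455 -0.0785  0.1075]
scene bush 70 [321. 180.] [ 0.4088 -0.2433  0.0255] bbox mid [ 0.4132 -0.2453  0.0176]
```

```bash
python3 -m creep '[[0.1,0.08,1,0,0.6],[0,0,0.7,0,0.6],[0,0,0.36,0,0.6],[0,0,0,0,0],[0,0,0,0,0],[0,0,0,0,0],[0,0,0,0,0],[0,0,0,0,0],[0,0,-0.5,0,0],[0,0,-1,0,0],[0,0,-1,0,0],[0,0,-1,0,0]]' 35
python3 -m creep '[[0,0,-1,0,0],[0,0,-1,0,0],[0,0,-0.5,0,0],[0,0,0,0,0]]'
python3 - <<'E'
from h import *
plan(*S(-0.015,-.010),.25,12.3)
grab('top','top12.png'); a=cv2.imread('pics/top12.png')[140:210,230:310]; cv2.imwrite('pics/crop12.png',cv2.resize(a,(480,420),interpolation=2))
E
```

```text
clock: 68.38
position: [0.4124, -0.2434, 0.1285]
ee_rot: [3.124, 0.334, 0.0]
force: [0.9, -0.1, -0.8]
width: 0.287
gripper_force: 35.0
clock: 68.88
position: [0.4134, -0.2438, 0.2284]
ee_rot: [3.121, 0.334, 0.004]
force: [-0.0, 0.3, -0.6]
width: 0.292
gripper_force: 35.0
pos [ 0.4134 -0.2438  0.2284] psi 12.2 j7 -1.11 tilt 0.19 t 68.875 w 0.292 | shift [ 3.58 -2.93  0.06] turn -0.02
```

View pics/crop12.png

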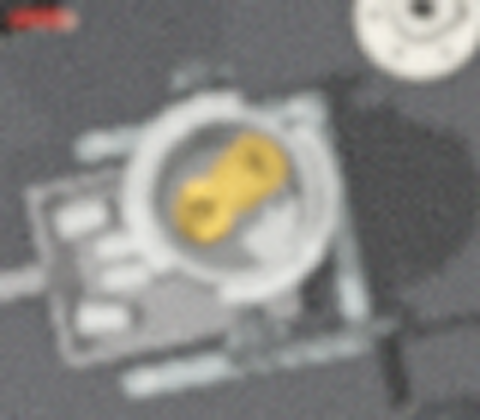

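The crop shows two bushes in the pot: one upright at (205,210), the other leaning to the rear right at (260,165). The free floor is at (270,235), so the third bush goes there.

```bash
python3 -m creep '[[0.7,-0.57,0,0,0],[0.7,-0.57,0,0,0],[0.7,-0.57,0,0,0],[0.7,-0.57,0,0,0],[0.7,-0.57,0,0,0],[0,0,0.8,0,0],[0,0,0,0,0]]'
python3 -c "
from h import *
plan(*S(-0.018,-.014),.150,12.3)"
```

```text
clock: 69.8
position: [0.5229, -0.1022, 0.1918]
ee_rot: [-3.122, -0.336, 0.01]
force: [0.2, 0.1, 0.0]
width: 0.293
gripper_force: 35.0
pos [ 0.5229 -0.1022  0.1918] psi 12.28 j7 -1.53 tilt 0.37 t 69.8 w 0.293 | shift [0.09 0.05 1.64] turn -0.01
```

```bash
python3 -m creep '[[0.08,0.05,0.7,0,0],[0,0,0.6,0,0],[0,0,0.34,0,0],[0,0,0,0,0],[0,0,0,0,0.5],[0,0,0,0,0.5],[0,0,0,0,0.5],[0,0,0,0,0.5],[0,0,-1,0,0.6],[0,0,-1,0,0.6],[0,0,-0.5,0,0.6],[0,-1,0,0,0.6]]'
python3 -m creep '[[0,-1,0,0,0.6],[0,-1,0,0,0.6],[0,-1,-0.3,0,0.6],[0,-1,-0.3,0,0.6],[0,-1,0,0,0.6],[0,0,0,0,0.6]]'
python3 - <<'E'
from h import *
im=grab('top','top13.png'); P=pts(im); h=np.hypot(P[...,0]-.541,P[...,1]+.086)
hsv=cv2.cvtColor(im['pixels'],cv2.COLOR_BGR2HSV); m=(hsv[...,0]>12)&(hsv[...,0]<32)&(hsv[...,1]>100)&(h<.06); print(m.sum(),P[m].max(0),np.sort(P[m][:,2])[-8:].round(3))
im2=grab('scene','scene13.png')
a=im['pixels'][140:210,230:310]; b=im2['pixels'][130:330,170:330]; cv2.imwrite('pics/crop13.png',np.hstack([cv2.resize(a,(460,402),interpolation=2),cv2.resize(b,(322,402),interpolation=2)]))
plan(*S(.01,.205),.10,67.3); bay('top')
E
```

```text
clock: 71.3
position: [0.5218, -0.0672, 0.2307]
ee_rot: [3.123, 0.325, 0.004]
force: [0.4, 2.4, -0.7]
width: 0.605
gripper_force: 0.0
clock: 72.05
position: [0.477, 0.1343, 0.2539]
ee_rot: [-3.122, -0.343, -0.001]
force: [0.2, 0.2, -0.6]
width: 0.597
gripper_force: 0.0
245 [ 0.57186421 -0.06180537  0.14246137] [0.141 0.141 0.141 0.141 0.141 0.142 0.142 0.142]
pos [0.4781 0.1305 0.2532] psi 12.26 j7 -1.96 tilt 0.04 t 72.15 w 0.599 | shift [0.63 0.5  4.43] turn -13.76
top 369 [0.0002 0.0509] [0.2206 0.0947] 86.82173919677734 [-0.05319721 -0.05954305] [0.04715292 0.15998998]
fin 0.0008565482860260845 0.10939217493147804 47
endwall x -0.04520380840369777 0.04706614682642737 156
```

View pics/crop13.png

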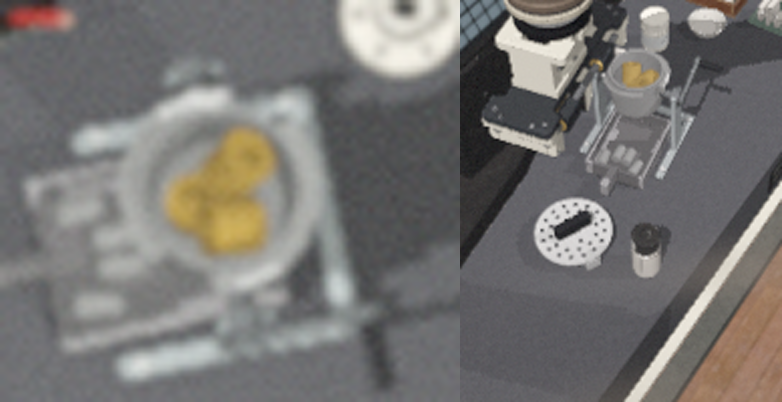

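Three bushes are in the pot, all below the rim. The cap (right crop (573,228)) lies clear of the tray, which still holds the rollers. Measuring the cap for pick-up.

Run:
```python
from h import *
for n in('top','scene'):
    im=grab(n);P=pts(im);Z=P[...,2]; h=np.hypot(P[...,0]-.508,P[...,1]-.117)
    for nm,m in(('bar',(h<.06)&(Z>.036)&(Z<.055)),('disc',(h<.08)&(Z>.017)&(Z<.03))):
        q=P[m]
        if len(q)<20: continue
        xy=q[:,:2].astype(np.float32); w=xy-xy.mean(0); e,V=np.linalg.eigh(w.T@w); a=V[:,1]; r=cv2.minAreaRect(xy)
        print(n,nm,len(q),q.mean(0).round(4),np.round(r[0],4),np.round(r[1],4),'pca',(np.degrees(np.arctan2(a[1],a[0]))%180).round(1))
```

```text
top disc 363 [0.4845 0.1068 0.0222] [0.5023 0.1114] [0.1028 0.1059] pca 121.4
scene bar 118 [0.5051 0.1181 0.0446] [0.5057 0.1165] [0.0527 0.0162] pca 67.2
scene disc 878 [0.5038 0.1183 0.0229] [0.509  0.1134] [0.1055 0.1134] pca 142.5
```

```bash
python3 -m creep '[[0,0,0,-1,0.5],[0,0,0,-1,0.5],[0,0,0,-1,0.5],[0,0,0,-1,0.5],[0,0,0,-1,0.5],[0,0,0,-1,0.5],[0,0,0,-1,0.5],[0,0,0,-1,0.5],[0,0,0,-1,0.5],[0,0,0,-1,0.5],[0,0,0,-1,0.5],[0,0,0,-1,0.5]]'
python3 -m creep '[[0,0,0,-1,0.4],[0,0,0,-0.78,0.4],[0,0,0,0,0.4]]'
python3 -c "
from h import *
plan(.5086,.1167,.0272,67.4)"
```

```text
clock: 73.8
position: [0.4784, 0.1295, 0.2531]
ee_rot: [2.717, 1.576, -0.001]
force: [-0.0, 0.8, 0.7]
width: 0.497
gripper_force: 0.0
clock: 74.18
position: [0.4784, 0.1297, 0.2531]
ee_rot: [-2.616, -1.739, 0.001]
force: [0.0, 0.3, 0.4]
width: 0.401
gripper_force: 0.0
pos [0.4784 0.1297 0.2531] psi 67.21 j7 -1.09 tilt 0.02 t 74.175 w 0.401 | shift [-0.01  0.82  6.25] turn -0.05
```

```bash
python3 -m creep '[[0,0.82,0.5,-0.05,0.4],[0,0,1,0,0.4],[0,0,1,0,0.4],[0,0,1,0,0.4],[0,0,1,0,0.4],[0,0,0.8,0,0.4],[0,0,0.5,0,0.4],[0,0,0.4,0,0.4],[0,0,0,0,0.4],[0,0,0,0,0.4]]' 40
python3 -c "
from h import *
plan(.5086,.1167,.0272,67.4)"
python3 -m creep '[[0,0,0,0,0],[0,0,0,0,0],[0,0,0,0,0],[0,0,0,0,0],[0,0,0,0,0],[0,0,0,0,0]]' 45
python3 -c "
from h import *
plan(.5417,-.085,.3,67.4)"
```

```text
clock: 75.42
position: [0.509, 0.1185, 0.0061]
ee_rot: [2.611, 1.746, 0.002]
force: [-0.4, -0.0, 0.1]
width: 0.399
gripper_force: 0.0
pos [0.509  0.1185 0.0061] psi 67.53 j7 -1.35 tilt 0.08 t 75.425 w 0.399 | shift [-0.05  0.01  0.07] turn 0.03
clock: 76.18
position: [0.5087, 0.1182, 0.0057]
ee_rot: [2.611, 1.746, 0.001]
force: [0.2, -0.5, 5.3]
width: 0.144
gripper_force: 45.0
pos [0.5087 0.1182 0.0057] psi 67.53 j7 -1.35 tilt 0.04 t 76.175 w 0.144 | shift [-4.38  2.71 -6.76] turn 0.03
```

```bash
python3 -m creep '[[0,0,-0.3,0,0],[0,0,-0.9,0,0],[0,0,-0.9,0,0],[0,0,-0.9,0,0],[0,0,-0.9,0,0],[0,0,-0.9,0,0],[0,0,-0.9,0,0],[0,0,-0.5,0,0],[0,0,0,0,0]]'
python3 -m creep '[[-0.7,0.4,0,0,0],[-0.7,0.4,0,0,0],[-0.7,0.4,0,0,0],[-0.7,0.4,0,0,0],[-0.7,0.45,0,0,0],[-0.7,0.45,0,0,0],[-0.1,0.2,0,0,0],[0,0,0,0,0]]'
python3 - <<'E'
from h import *
plan(.5427,-.0833,.158,67.4)
# cap pose check in tool frame
im=grab('scene');P=pts(im); o,M=yawrot(); L=(P-o['position'])@M
m=(np.hypot(L[...,0],L[...,1])<.07)&(L[...,2]>-.024)&(L[...,2]<-.006); q=L[m]; print(len(q),q.min(0),q.max(0),np.round(cv2.minEnclosingCircle(q[:,:2].astype(np.float32)),4) if len(q)>10 and False else '')
E
```

```text
clock: 77.3
position: [0.5087, 0.1187, 0.2548]
ee_rot: [2.611, 1.746, 0.004]
force: [0.4, 0.0, -0.7]
width: 0.146
gripper_force: 45.0
clock: 78.3
position: [0.5422, -0.0818, 0.2524]
ee_rot: [-2.61, -1.745, 0.001]
force: [0.4, 0.5, -1.2]
width: 0.146
gripper_force: 45.0
pos [ 0.5422 -0.0818  0.2524] psi 67.52 j7 -0.69 tilt 0.09 t 78.3 w 0.146 | shift [-0.03  0.03  2.96] turn 0.03
599 [-0.05111983 -0.0556301  -0.02367262] [ 0.0496609   0.05234011 -0.00691869]
```

```bash
python3 -m creep '[[-0.03,0.03,0.5,0.03,0],[0,0,0.5,0,0],[0,0,0.5,0,0],[0,0,0.5,0,0],[0,0,0.3,0,0],[0,0,0,0,0],[0,0,0,0,0]]'
python3 -c "
from h import *
plan(.5427,-.0833,.158,67.4)"
python3 -m creep '[[0,0,0.15,0,0],[0,0,0.15,0,0],[0,0,0.1,0,0],[0,0,0,0,0]]'
```

```text
clock: 79.22
position: [0.5435, -0.0831, 0.1621]
ee_rot: [2.612, 1.744, 0.001]
force: [0.1, -0.0, -0.9]
width: 0.152
gripper_force: 45.0
pos [ 0.5435 -0.0831  0.1621] psi 67.45 j7 -0.77 tilt 0.06 t 79.225 w 0.152 | shift [-0.01 -0.02  0.7 ] turn 0.01
clock: 79.72
position: [0.5429, -0.0837, 0.1449]
ee_rot: [-2.613, -1.743, 0.001]
force: [-0.1, -0.6, -1.4]
width: 0.149
gripper_force: 45.0
```

```bash
python3 -m creep '[[0,0,0.08,0,0],[0,0,0.07,0,0],[0,0,0,0,0]]'
python3 -m creep '[[0,0,0.06,0,0],[0,0,0.05,0,0],[0,0,0,0,0]]'
```

```text
clock: 80.1
position: [0.5429, -0.0836, 0.1391]
ee_rot: [-2.613, -1.743, 0.0]
force: [0.4, 0.3, -1.6]
width: 0.148
gripper_force: 45.0
clock: 80.47
position: [0.543, -0.0836, 0.1347]
ee_rot: [-2.613, -1.743, 0.0]
force: [0.3, 0.1, -0.3]
width: 0.148
gripper_force: 45.0
```

```bash
python3 -m creep '[[0,0,0.03,0,0],[0,0,0.02,0,0],[0,0,0,0,0]]'
python3 -m creep '[[0,0,0.02,0,0],[0,0,0,0,0]]'
```

```text
clock: 80.85
position: [0.5432, -0.0836, 0.1337]
ee_rot: [2.613, 1.743, 0.0]
force: [-3.0, 0.1, 7.3]
width: 0.149
gripper_force: 45.0
clock: 81.1
position: [0.5433, -0.0836, 0.1336]
ee_rot: [2.612, 1.743, 0.0]
force: [-6.0, -0.4, 15.7]
width: 0.146
gripper_force: 45.0
```

```bash
python3 -m creep '[[0,0,-0.02,0,0],[0,0.003,0,0.9,0],[0,0.003,0,0.9,0],[0,0.003,0,0.9,0],[0,0.003,0,0.9,0],[0,0.003,0,0.9,0],[0,0.003,0,0.9,0],[0,0.003,0,0.9,0],[0,0.003,0,0.9,0],[0,0.003,0,0.9,0],[0,0.003,0,0.9,0]]'
python3 -m creep '[[0,0.003,0,0.9,0],[0,0.003,0,0.9,0],[0,0.003,0,0.9,0],[0,0.003,0,0.9,0],[0,0,0,0.6,0],[0,0,0,0.5,0],[0,0,0,0,0],[0,0,0,0,0]]'
python3 -c "
from h import *
plan(.5427,-.0833,.158,12.3); print(readout.observe()['ft_torque'])"
```

```text
clock: 82.48
position: [0.5448, -0.0842, 0.1337]
ee_rot: [3.024, 0.848, 0.003]
force: [1.3, -0.5, 4.1]
width: 0.148
gripper_force: 45.0
clock: 83.48
position: [0.545, -0.0847, 0.1337]
ee_rot: [3.122, 0.345, 0.003]
force: [-1.6, -0.5, 5.8]
width: 0.145
gripper_force: 45.0
pos [ 0.545  -0.0847  0.1337] psi 12.62 j7 -1.62 tilt 0.1 t 83.475 w 0.145 | shift [-0.05 -0.05 -0.01] turn 0.08
[-0.04694023  0.09021051  0.03974924]
```

```bash
python3 -m creep '[[0,0,0,0.3,0],[0,0,0,0.3,0],[0,0,0,0,0],[0,0,0,0,0.4],[0,0,0,0,0.4],[0,0,0,0,0.4],[0,0,0,0,0.4],[0,0,-0.5,0,0.4],[0,0,-1,0,0.4],[0,0,-1,0,0.4],[0,0,-1,0,0.4],[0,0,-1,0,0.4]]'
python3 -m creep '[[0,0.9,0,0,0.4],[0,0.9,0,0,0.4],[0,0.9,0,0,0.4],[0,0.9,0,0,0.4],[0,0.9,0,0,0.4],[0,0.9,0,0,0.4],[0,0,0,0,0.4]]'
python3 - <<'E'
from h import *
ims=[]
for n in('top','scene'):
    im=grab(n,n+'14.png');ims.append(im['pixels']);P=pts(im);Z=P[...,2]; h=np.hypot(P[...,0]-.541,P[...,1]+.086)
    for nm,m in(('bar',(h<.05)&(Z>.166)&(Z<.185)),('disc',(h<.06)&(Z>.14)&(Z<.158))):
        q=P[m]; xy=q[:,:2].astype(np.float32); w=xy-xy.mean(0); e,V=np.linalg.eigh(w.T@w); a=V[:,1]; r=cv2.minAreaRect(xy); A=np.c_[q[:,:2],np.ones(len(q))]
        print(n,nm,len(q),q.mean(0).round(4),np.round(r[0],4),np.round(r[1],4),'pca',(np.degrees(np.arctan2(a[1],a[0]))%180).round(1),np.linalg.lstsq(A,q[:,2],rcond=None)[0].round(3))
bay('top')
cv2.imwrite('pics/crop14.png',np.hstack([cv2.resize(ims[0][120:240,190:330],(467,400)),cv2.resize(ims[1][120:280,180:310],(325,400))]))
print(readout.observe()['position'])
E
```

```text
clock: 84.98
position: [0.544, -0.0848, 0.3142]
ee_rot: [3.129, 0.28, -0.0]
force: [0.5, -0.5, -0.1]
width: 0.398
gripper_force: 0.0
clock: 85.85
position: [0.5818, -0.3011, 0.3117]
ee_rot: [3.129, 0.272, -0.002]
force: [-0.1, 0.9, 0.5]
width: 0.398
gripper_force: 0.0
top bar 107 [ 0.543  -0.0829  0.1738] [ 0.5437 -0.0829] [0.0535 0.0134] pca 10.7 [-0.02   0.014  0.186]
top disc 1095 [ 0.5429 -0.083   0.1504] [ 0.5434 -0.0823] [0.1054 0.1046] pca 99.2 [0.001 0.    0.15 ]
scene bar 103 [ 0.5406 -0.0838  0.1728] [ 0.5412 -0.0854] [0.0539 0.0175] pca 10.3 [ 0.055 -0.271  0.121]
scene disc 705 [ 0.5376 -0.0796  0.1509] [ 0.5417 -0.0867] [0.1047 0.1068] pca 84.7 [ 0.003 -0.009  0.148]
top 308 [-0.0189  0.0524] [0.1479 0.0918] 45.16436004638672 [-0.04535818 -0.02612694] [0.04673406 0.12772799]
fin 0.0014908367963403577 0.10991826669017124 48
endwall x -0.045289591112351625 0.04673406214549904 155
[ 0.58264717 -0.29612569  0.31285923]
```

View pics/crop14.png

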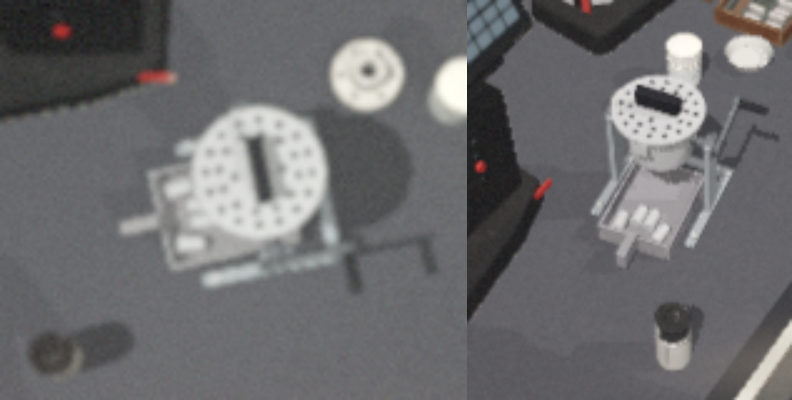

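The cap sits level at its original height, yawed 10.5° (locked) and within about 3 mm of centre. The four rollers are in the tray (right crop (620–660, 218)), and the square is untouched. Handing in.

```bash
python3 -c "
from cell import sign_off
print(sign_off())"
```

```text
the job is handed in; nothing more can be done
None
```

The job is handed in at about 86 s on the robot's clock, with no verdict returned: four rollers are in the tray in the bay, three bushes are in the upright pot, the cap is seated level and turned to its locked position (about 3 mm off centre), and the square was not touched.

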